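# Clear the preheater, push in a row of tin blanks and start it

## Task

Scrape every blue shard off the preheater's loading plate into the red scrap tray with the scraper block (do not touch the shards with the fingers) and stand the scraper back on its mat. Then stand all the square tins upright on the loading plate as one straight, close-packed row (tins touching or nearly so, squared up, in line with the bay, none in the bay yet), and push the whole row together as one block through the bay's mouth until the first tin meets the end stop and all are inside, close together; with the row home, press the green start button down. Do not drop tins in from above or send one in alone, and leave the tape dispenser and the case alone.

Things in the scene. Friction and masses are not known exactly. Their poses are not given: they have to be found in the camera images.
- station: preheating station, fixed to the bench: one straight lane along its own y axis (red tray, loading plate, grey bay). Origin on the bench (z = 0) under the middle of the bay's mouth; +y points into the bay, x across, z up. Station coordinates: tray y -366 to -260 mm, plate y -260 to 0, bay y 0 to 215
- mouth (a point): middle of the bay's mouth on the floor (station x 0, y 0, z 20 mm); axes as the station's. The dark grey bay is open at the top, its floor level with the plate; 66 mm wide (x -33 to 33) between side walls 30 mm thick with tops at z = 70 mm
- stop (a point): foot of the face of the bay's end stop, in the middle (station x 0, y 215, z 20 mm)
- plate (a point): centre of the top of the bare-metal loading plate (station x 0, y -130, z 20 mm): flat, 160 mm wide (x -80 to 80), y -260 to 0, with lips 4 mm thick and 6 mm higher than the plate along both long sides; open at the tray end and at the bay's mouth
- tray (a point): centre of the floor of the red open scrap tray (station x 0, y -314, z 4 mm): 160 x 106 mm inside, walls up to z = 30 mm on its three outer sides; what goes over the plate's open end (y = -260 mm) drops in
- start (a joint): travel of the green start button, m: 0 released, 0.006 fully down; a spring pushes it back up (about 5 N fully down)
- start_top (a point): middle of the top of the green round start button (28 mm across), on top of the end stop (station x -30, y 237.5 mm); it is pressed straight down
- mat: black rubber mat with yellow end stripes, fixed, 100 (x) x 180 (y) x 2 mm thick; origin at the centre of its underside on the bench
- scraper_grip (a point): scraper block, 0.2 kg, standing on its blade on the mat, its length roughly along the mat's y: orange blade block 130 mm long (its y), 44 mm thick (its x), flat-faced, from the underside up to 30 mm; black handle above it, 60 mm long (y), 22 mm thick (x), from 30 to 80 mm above the underside. This point is on the middle of the handle, 60 mm above the underside; z up
- tin_a_c (a point): square tin blank with its lid on, white sides and a gold-coloured metal lid, 52 x 52 x 70 mm tall, about 0.18 kg, standing upright; may be absent. This point is the tin's centre, 35 mm above its underside; x and y square to its sides, z up. All tins are alike.
- tin_b_c (a point): square tin blank with its lid on, white sides and a gold-coloured metal lid, 52 x 52 x 70 mm tall, about 0.18 kg, standing upright; may be absent. This point is the tin's centre, 35 mm above its underside; x and y square to its sides, z up. All tins are alike.
- tin_c_c (a point): square tin blank with its lid on, white sides and a gold-coloured metal lid, 52 x 52 x 70 mm tall, about 0.18 kg, standing upright; may be absent. This point is the tin's centre, 35 mm above its underside; x and y square to its sides, z up. All tins are alike.
- tin_d_c (a point): square tin blank with its lid on, white sides and a gold-coloured metal lid, 52 x 52 x 70 mm tall, about 0.18 kg, standing upright; may be absent. This point is the tin's centre, 35 mm above its underside; x and y square to its sides, z up. All tins are alike.
- shard0: blue glazed broken-mug shard, 34 x 26 mm and 9 mm thick, 20 g, lying on the loading plate; may be absent. Origin at the centre of its underside.
- shard1: blue glazed broken-mug shard, 30 x 28 mm and 9 mm thick, 20 g, lying on the loading plate; may be absent. Origin at the centre of its underside.
- shard2: blue glazed broken-mug shard, 36 x 24 mm and 9 mm thick, 20 g, lying on the loading plate; may be absent. Origin at the centre of its underside.
- shard3: blue glazed broken-mug shard, 28 x 28 mm and 9 mm thick, 20 g, lying on the loading plate; may be absent. Origin at the centre of its underside.
- shard4: blue glazed broken-mug shard, 38 x 26 mm and 9 mm thick, 20 g, lying on the loading plate; may be absent. Origin at the centre of its underside.
- dispenser: bystander: green desk tape dispenser, 150 x 60 mm, 96 mm high, loose; origin under its centre. Leave alone
- case: bystander: closed blue case, 110 x 80 x 30 mm, loose; origin under its centre. Leave alone

How it is judged:
On the way, in this order (a step that is already met when the one before it is completed fails the run):
1. every shard lies in the scrap tray (y of shard0 in the frame of station between -0.37 and -0.255 m and x of shard0 in the frame of station between -0.084 and 0.084 m and z of each of shard0, shard1, shard2, shard3, shard4 in the frame of station below 0.03 m and y of shard1 in the frame of station between -0.37 and -0.255 m and x of shard1 in the frame of station between -0.084 and 0.084 m and y of shard2 in the frame of station between -0.37 and -0.255 m and x of shard2 in the frame of station between -0.084 and 0.084 m and y of shard3 in the frame of station between -0.37 and -0.255 m and x of shard3 in the frame of station between -0.084 and 0.084 m and y of shard4 in the frame of station between -0.37 and -0.255 m and x of shard4 in the frame of station between -0.084 and 0.084 m), for 0.2 s.
2. all tins stand on the plate, none in the bay, in one straight row in line with the bay (14 mm across, 0.2 rad), gaps under 12 mm, the shards in the tray (all of step 1 and y of tin_a_c in the frame of station between -0.26 and 0.005 m and x of tin_a_c in the frame of station between -0.014 and 0.014 m and z of tin_a_c in the frame of station between 0.045 and 0.065 m and angle between each of tin_a_c, tin_b_c, tin_c_c, tin_d_c's own z axis and vertical below 0.1 rad and (horizontal distance between tin_a_c and tin_b_c below 0.064 m or horizontal distance between tin_a_c and tin_c_c below 0.064 m or horizontal distance between tin_a_c and tin_d_c below 0.064 m) and (angle between the x axis of tin_a_c and the x axis of station, either way round below 0.2 rad or angle between the y axis of tin_a_c and the x axis of station, either way round below 0.2 rad) and y of tin_b_c in the frame of station between -0.26 and 0.005 m and x of tin_b_c in the frame of station between -0.014 and 0.014 m and z of tin_b_c in the frame of station between 0.045 and 0.065 m and (horizontal distance between tin_b_c and tin_a_c below 0.064 m or horizontal distance between tin_b_c and tin_c_c below 0.064 m or horizontal distance between tin_b_c and tin_d_c below 0.064 m) and (angle between the x axis of tin_b_c and the x axis of station, either way round below 0.2 rad or angle between the y axis of tin_b_c and the x axis of station, either way round below 0.2 rad) and y of tin_c_c in the frame of station between -0.26 and 0.005 m and x of tin_c_c in the frame of station between -0.014 and 0.014 m and z of tin_c_c in the frame of station between 0.045 and 0.065 m and (horizontal distance between tin_c_c and tin_a_c below 0.064 m or horizontal distance between tin_c_c and tin_b_c below 0.064 m or horizontal distance between tin_c_c and tin_d_c below 0.064 m) and (angle between the x axis of tin_c_c and the x axis of station, either way round below 0.2 rad or angle between the y axis of tin_c_c and the x axis of station, either way round below 0.2 rad) and y of tin_d_c in the frame of station between -0.26 and 0.005 m and x of tin_d_c in the frame of station between -0.014 and 0.014 m and z of tin_d_c in the frame of station between 0.045 and 0.065 m and (horizontal distance between tin_d_c and tin_a_c below 0.064 m or horizontal distance between tin_d_c and tin_b_c below 0.064 m or horizontal distance between tin_d_c and tin_c_c below 0.064 m) and (angle between the x axis of tin_d_c and the x axis of station, either way round below 0.2 rad or angle between the y axis of tin_d_c and the x axis of station, either way round below 0.2 rad)), for 0.2 s.
3. with the whole row home in the bay the start button is pressed (4 mm or more) (y of tin_a_c in the frame of station between 0.018 and 0.2 m and x of tin_a_c in the frame of station between -0.02 and 0.02 m and z of tin_a_c in the frame of station between 0.045 and 0.065 m and angle between each of tin_a_c, tin_b_c, tin_c_c, tin_d_c's own z axis and vertical below 0.1 rad and (horizontal distance between tin_a_c and tin_b_c below 0.06 m or horizontal distance between tin_a_c and tin_c_c below 0.06 m or horizontal distance between tin_a_c and tin_d_c below 0.06 m) and linear speed of each of tin_a, tin_b, tin_c, tin_d below 0.02 m/s and y of tin_b_c in the frame of station between 0.018 and 0.2 m and x of tin_b_c in the frame of station between -0.02 and 0.02 m and z of tin_b_c in the frame of station between 0.045 and 0.065 m and (horizontal distance between tin_b_c and tin_a_c below 0.06 m or horizontal distance between tin_b_c and tin_c_c below 0.06 m or horizontal distance between tin_b_c and tin_d_c below 0.06 m) and y of tin_c_c in the frame of station between 0.018 and 0.2 m and x of tin_c_c in the frame of station between -0.02 and 0.02 m and z of tin_c_c in the frame of station between 0.045 and 0.065 m and (horizontal distance between tin_c_c and tin_a_c below 0.06 m or horizontal distance between tin_c_c and tin_b_c below 0.06 m or horizontal distance between tin_c_c and tin_d_c below 0.06 m) and y of tin_d_c in the frame of station between 0.018 and 0.2 m and x of tin_d_c in the frame of station between -0.02 and 0.02 m and z of tin_d_c in the frame of station between 0.045 and 0.065 m and (horizontal distance between tin_d_c and tin_a_c below 0.06 m or horizontal distance between tin_d_c and tin_b_c below 0.06 m or horizontal distance between tin_d_c and tin_c_c below 0.06 m) and y of any of tin_a_c, tin_b_c, tin_c_c, tin_d_c in the frame of station above 0.181 m and value of joint start above 0.004 m), for 0.05 s.
At the end, for the whole second after the job is handed in: All tins stand upright at rest in the bay (centres 18 mm or more past the mouth), gaps under 8 mm, the first within 8 mm of the end stop; every shard in the tray; the scraper upright on its mat, within 45 mm of its middle along either mat axis; button released (all of step 1 and value of joint start below 0.002 m and y of tin_a_c in the frame of station between 0.018 and 0.2 m and x of tin_a_c in the frame of station between -0.02 and 0.02 m and z of tin_a_c in the frame of station between 0.045 and 0.065 m and angle between each of tin_a_c, tin_b_c, tin_c_c, tin_d_c, scraper_grip's own z axis and vertical below 0.1 rad and (horizontal distance between tin_a_c and tin_b_c below 0.06 m or horizontal distance between tin_a_c and tin_c_c below 0.06 m or horizontal distance between tin_a_c and tin_d_c below 0.06 m) and linear speed of each of tin_a, tin_b, tin_c, tin_d below 0.02 m/s and y of tin_b_c in the frame of station between 0.018 and 0.2 m and x of tin_b_c in the frame of station between -0.02 and 0.02 m and z of tin_b_c in the frame of station between 0.045 and 0.065 m and (horizontal distance between tin_b_c and tin_a_c below 0.06 m or horizontal distance between tin_b_c and tin_c_c below 0.06 m or horizontal distance between tin_b_c and tin_d_c below 0.06 m) and y of tin_c_c in the frame of station between 0.018 and 0.2 m and x of tin_c_c in the frame of station between -0.02 and 0.02 m and z of tin_c_c in the frame of station between 0.045 and 0.065 m and (horizontal distance between tin_c_c and tin_a_c below 0.06 m or horizontal distance between tin_c_c and tin_b_c below 0.06 m or horizontal distance between tin_c_c and tin_d_c below 0.06 m) and y of tin_d_c in the frame of station between 0.018 and 0.2 m and x of tin_d_c in the frame of station between -0.02 and 0.02 m and z of tin_d_c in the frame of station between 0.045 and 0.065 m and (horizontal distance between tin_d_c and tin_a_c below 0.06 m or horizontal distance between tin_d_c and tin_b_c below 0.06 m or horizontal distance between tin_d_c and tin_c_c below 0.06 m) and y of any of tin_a_c, tin_b_c, tin_c_c, tin_d_c in the frame of station above 0.181 m and x of scraper_grip in the frame of mat between -0.045 and 0.045 m and y of scraper_grip in the frame of mat between -0.045 and 0.045 m and height (world z) of scraper_grip below 0.068 m); the robot touches nothing.
It fails at once if a tin is lowered into the bay from above (90 mm or more past its mouth) instead of being slid in ((y of tin_a_c in the frame of station between 0.09 and 0.2 m and x of tin_a_c in the frame of station between -0.03 and 0.03 m and z of tin_a_c in the frame of station between 0.072 and 0.095 m) or (y of tin_b_c in the frame of station between 0.09 and 0.2 m and x of tin_b_c in the frame of station between -0.03 and 0.03 m and z of tin_b_c in the frame of station between 0.072 and 0.095 m) or (y of tin_c_c in the frame of station between 0.09 and 0.2 m and x of tin_c_c in the frame of station between -0.03 and 0.03 m and z of tin_c_c in the frame of station between 0.072 and 0.095 m) or (y of tin_d_c in the frame of station between 0.09 and 0.2 m and x of tin_d_c in the frame of station between -0.03 and 0.03 m and z of tin_d_c in the frame of station between 0.072 and 0.095 m)).
It fails at once if a tin goes 100 mm or more into the bay on its own, with no other tin within 130 mm of it (centre to centre) ((y of tin_a_c in the frame of station between 0.1 and 0.2 m and x of tin_a_c in the frame of station between -0.03 and 0.03 m and z of tin_a_c in the frame of station between 0.045 and 0.07 m and horizontal distance between tin_a_c and tin_b_c above 0.13 m and horizontal distance between tin_a_c and tin_c_c above 0.13 m and horizontal distance between tin_a_c and tin_d_c above 0.13 m) or (y of tin_b_c in the frame of station between 0.1 and 0.2 m and x of tin_b_c in the frame of station between -0.03 and 0.03 m and z of tin_b_c in the frame of station between 0.045 and 0.07 m and horizontal distance between tin_b_c and tin_a_c above 0.13 m and horizontal distance between tin_b_c and tin_c_c above 0.13 m and horizontal distance between tin_b_c and tin_d_c above 0.13 m) or (y of tin_c_c in the frame of station between 0.1 and 0.2 m and x of tin_c_c in the frame of station between -0.03 and 0.03 m and z of tin_c_c in the frame of station between 0.045 and 0.07 m and horizontal distance between tin_c_c and tin_a_c above 0.13 m and horizontal distance between tin_c_c and tin_b_c above 0.13 m and horizontal distance between tin_c_c and tin_d_c above 0.13 m) or (y of tin_d_c in the frame of station between 0.1 and 0.2 m and x of tin_d_c in the frame of station between -0.03 and 0.03 m and z of tin_d_c in the frame of station between 0.045 and 0.07 m and horizontal distance between tin_d_c and tin_a_c above 0.13 m and horizontal distance between tin_d_c and tin_b_c above 0.13 m and horizontal distance between tin_d_c and tin_c_c above 0.13 m)).
It fails at once if the fingers touch a shard (only the scraper may) (contact force between the fingers and shard0 above 0.5 N or contact force between the fingers and shard1 above 0.5 N or contact force between the fingers and shard2 above 0.5 N or contact force between the fingers and shard3 above 0.5 N or contact force between the fingers and shard4 above 0.5 N).
It fails at once if the tape dispenser or the blue case is disturbed (distance of any of dispenser, case from where it was at the start of the episode above 0.03 m).
Of tin_a, tin_b, tin_c, tin_d only 3 to 4 are there at a start; the rules pass over those that are not, and their reading is None.
Of shard0, shard1, shard2, shard3, shard4 only 3 to 5 are there at a start; the rules pass over those that are not, and their reading is None.
At some moment in a run one of tin_a, tin_b, tin_c, tin_d, scraper may be knocked a few centimetres aside while the robot is not near it.
Once in a run the grip may slacken for a moment while it holds something.
It also fails if it takes over 210 s, if anything falls off the work surface, if the arm or the gripper's body presses on something with over 40 N, if the wrist force passes 120 N, or if a joint passes its speed limit or range.

## Robot

A 6-joint arm with a two-finger parallel gripper is mounted at the origin on the work surface. World frame = base frame: x ahead of the robot, y to its left, z up, the work surface at z = 0. Lengths are in m, angles in rad, forces in N, time in s.
With the tool pointing down it reaches from about 0.3 to 0.875 m from the base axis. Payload 6.4 kg.
Tool frame: the origin (TCP) lies at the very end of the fingers, on their centre line; the grasp point (between the pads) lies env.grip_depth behind it (env.grip_depth is the distance from the TCP to the grasp point, in m); z points along the fingers, y is the direction in which the jaws open and shut (so a half turn about z gives the same grasp; the last joint's range is limited). The gripper opens to 85 mm and grips with 20 to 120 N. Pads are 22 mm wide; open, the fingers measure 114 mm over their backs; the gripper's body (76 mm by 85 mm) begins 54 mm behind the grasp point. The pads swing forward as they close: fully open they stand 13 mm farther back than shut.
Start: joints at [-1.454, 0.181, 1.607, -0, 1.354, -0.206], TCP at [0.182, -0.545, 0.231] pointing down, gripper open.
Joint ranges: [-2.99, 2.99], [-0.89, 2.07], [0.3, 2.58], [-1.14, 4.28], [0, 2.63], [-3.12, 3.12]. Speed limits (rad/s): [2.57, 2.57, 3.01, 3.14, 3.14, 3.14].

## Interface

Orientations are given as a rotation vector (axis times angle).
In Python, from cell import observe, vision, workorder, env gives the robot as it stands.
- The arm moves only by the tool send_rows, never from a script. Its argument "moves" is one flat list of numbers, 7 for each row, row after row: the shift along the world's x, y, z in mm, then the turn, a rotation vector about the world's x, y, z in degrees, then the gripper's target within -1 to 1 (shut at 1, half-way at 0, fully open at -1). A call has 1 to 5 rows; each row shifts and turns the commanded pose from where the row before left it; what a row does not reach is not made up. A row lasts 1/10 s, in which the tool goes at most 50 mm and 8.59 degrees, less where a joint would pass 70% of its speed; a pose out of reach is approached as far as the arm can. A call is refused whole if a number of a shift passes 50 or a number of a turn 8.59, either way. A call with a gripper value outside its range is refused whole. The fingers move at their own pace and stop on an object; "squeeze" is the grip in N (left out, the last holds). Time passes only in rows, so rows that do not move let the fingers close. It gives the time, the measured TCP pose, the force and the opening at its end, in the units of the state.
- observe(): the state, without advancing time (a new reading comes with each control period).
- vision.grab_frame(name): name is "scene" or "top"; returns a dict with "color" (420x560x3 uint8, red, green, blue), "camera_matrix" (3x3 intrinsics, pixels), "world_to_cam" (4x4, takes a point from world to camera coordinates). Camera axes: x right, y down, z forward; pixel columns grow to the right and rows downward; lengths in m; the calibration is good to about 2 mm. A picture is of the moment at which its call begins. There is no depth.
- workorder.hand_in(): hands the job in, once; it reports no verdict.
The state is a dict: "time_s": time; "joint_positions": joint angles; "qd": joint speeds; "effort": joint torques, N m; "tcp_pos": TCP position; "ee_rot": TCP orientation; "force": force on the tool from outside, world axes, zero at the start; "ft_torque": the same for the moment, N m; "grip_width": opening from 0.0 (shut) to 1.0 (fully open).
Only numpy, scipy, OpenCV 4.12 (cv2) and the standard library are available. Lean on these libraries where they do the work, as an engineer would, in place of code of your own. Each camera call takes 0.05 s, during which the arm holds its last target.

## Working session

There is one attempt and no reset: what is moved stays moved. The work goes in short steps, Python scripts to look and compute and a tool call to move; the robot and the scene stay as the last step left them, time stands still between calls to the robot, and variables do not carry over. Pictures are saved under pics/ and viewed, and the job is handed in when it is done.

Besides the shell and the picture viewer there is one more tool, called after "Emit:" in YAML: its name, and indented under it one key for each argument. send_rows: Moves the arm, as the interface text tells. Its arguments: {"type":"object","properties":{"moves":{"type":"array","items":{"type":"number"}},"squeeze":{"type":"number"}},"required":["moves"]}

```bash
ls -la; mkdir -p pics; python3 - <<'E'
from cell import observe, vision, workorder, env
import cv2
print(observe()); print(env.grip_depth, [a for a in dir(env) if not a.startswith('__')])
for n in("scene","top"):
    f=vision.grab_frame(n); cv2.imwrite(f"pics/{n}0.png",f["color"][:,:,::-1]); print(f["camera_matrix"].tolist(),f["world_to_cam"].tolist())
E
```

```text
total 12
drwxr-xr-x  3 agent agent 4096 Dec  7 16:29 .
drwxr-xr-x 23 root  root  4096 Dec  7 16:29 ..
drwxr-xr-x  2 agent agent 4096 Dec  7 16:29 pics
{'time_s': 0.0, 'joint_positions': array([-1.45427574e+00,  1.81541990e-01,  1.60803072e+00,  3.23436542e-06,
        1.35380027e+00, -2.06306111e-01]), 'qd': array([ 0.00071107,  0.00036552, -0.00010954, -0.00131306,  0.00180239,
        0.00015046]), 'effort': array([-2.31405547e-04, -4.44874012e+01, -3.51338553e+01, -1.50296037e-04,
        8.97274003e-03,  7.40174642e-07]), 'tcp_pos': array([ 0.18236515, -0.54471985,  0.23037265]), 'ee_rot': array([-3.09900038e+00, -5.04608961e-01, -1.30383830e-04]), 'force': array([ 0.07479363, -0.00070684,  0.06628404]), 'ft_torque': array([-0.02992254,  0.02172714, -0.01953228]), 'grip_width': 1.0022633477756049}
0.0187 ['MotionError', 'grip_depth']
[[406.18347923119234, 0.0, 274.2582102527128], [0.0, 406.18347923119234, 211.03814216548864], [0.0, 0.0, 1.0]] [[0.8440065529889828, 0.5360120575817434, 0.01854757770279955, -0.47191278654761026], [0.3449732749929949, -0.5160672364882393, -0.7840076829751091, -0.14929061168675717], [-0.41066577414274896, 0.6681060406480228, -0.6204739643186965, 1.2566842027516525], [0.0, 0.0, 0.0, 1.0]]
[[428.58288399743884, 0.0, 282.8452283984334], [0.0, 428.58288399743884, 215.26296020223896], [0.0, 0.0, 1.0]] [[-0.024630516191539, -0.9991383237856635, -0.03340580211450671, 0.020050100256963427], [-0.984626501090686, 0.03002596603049936, -0.17207293428615844, 0.5490274601410615], [0.17292770461106471, 0.028653992858073764, -0.9845176268971713, 0.8565586101563114], [0.0, 0.0, 0.0, 1.0]]
```

View pics/scene0.png

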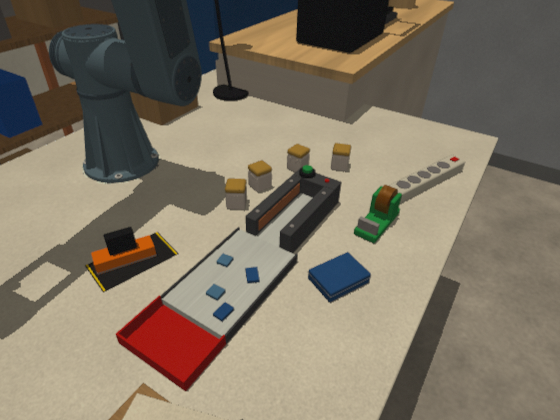

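View pics/top0.png

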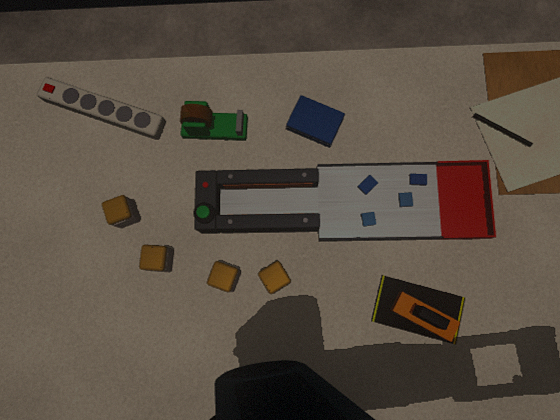

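```bash
cat > h.py <<'E'
import numpy as np, cv2
from cell import observe, vision, workorder, env
def grab(n): return vision.grab_frame(n)
def ray(f,uv):
    K=f["camera_matrix"];T=f["world_to_cam"];R=T[:3,:3];t=T[:3,3]
    d=R.T@np.linalg.solve(K,np.array([uv[0],uv[1],1.0])); return -R.T@t,d
def onz(f,uv,z):
    o,d=ray(f,uv); return o+d*(z-o[2])/d[2]
def tri(f1,u1,f2,u2):
    o1,d1=ray(f1,u1);o2,d2=ray(f2,u2)
    A=np.stack([d1,-d2],1);s=np.linalg.lstsq(A,o2-o1,rcond=None)[0]
    p,q=o1+s[0]*d1,o2+s[1]*d2
    return (p+q)/2,np.linalg.norm(p-q)
def proj(f,p):
    q=f["camera_matrix"]@(f["world_to_cam"]@np.append(p,1))[:3]; return q[:2]/q[2]
def save(f,name,box=None,s=1):
    im=f["color"][:,:,::-1]
    if box: im=im[box[1]:box[3],box[0]:box[2]]
    im=cv2.resize(im,None,fx=s,fy=s,interpolation=cv2.INTER_CUBIC); cv2.imwrite("pics/"+name,im)
def hsv(f): return cv2.cvtColor(f["color"],cv2.COLOR_RGB2HSV)
def blobs(m,amin=20):
    n,l,st,c=cv2.connectedComponentsWithStats(m.astype(np.uint8),connectivity=4)
    return [(c[i],st[i],l==i) for i in range(1,n) if st[i][4]>=amin]
E
python3 - <<'E'
from h import *
f=grab("top"); g=grab("scene")
save(f,"t1.png",(180,140,500,350),2.5); save(g,"s1.png",(60,130,370,390),2.5)
for nm,fr in(("top",f),("scene",g)):
    h=hsv(fr);H,S,V=[h[...,i].astype(int) for i in range(3)]
    R=fr["color"][...,0].astype(int);G=fr["color"][...,1].astype(int);B=fr["color"][...,2].astype(int)
    for c,m in (("red",((H<6)|(H>174))&(S>180)&(V>60)),("orange",(H>=6)&(H<16)&(S>200)&(V>100)),("gold",(H>=14)&(H<24)&(S>150)),("yellow",(H>=24)&(H<34)&(S>150)&(V>60)),("blue",(H>95)&(H<120)&(S>110)&(V>50)),("green",(H>45)&(H<80)&(S>120))):
        for b in blobs(m,12): print(nm,c,b[0].round(1),b[1].tolist())
E
```

```text
top red [48.2 87.6] [43, 84, 12, 9, 65]
top red [463.  200.4] [437, 160, 59, 78, 3512]
top red [204.9 184.2] [203, 182, 5, 6, 23]
top orange [424.1 316.1] [394, 292, 65, 49, 811]
top gold [518.7  70.4] [484, 50, 76, 50, 2370]
top gold [185. 114.] [181, 111, 11, 8, 44]
top gold [207.  116.5] [204, 114, 7, 7, 21]
top gold [499.4 180.6] [497, 172, 6, 17, 43]
top gold [547.9 185.4] [531, 175, 29, 18, 256]
top gold [520.5 190.1] [507, 185, 24, 9, 79]
top gold [502.5 191.2] [499, 188, 8, 7, 25]
top gold [115.9 209.2] [102, 195, 29, 29, 570]
top gold [152.6 257.3] [140, 245, 27, 26, 594]
top gold [222.1 276. ] [207, 261, 31, 31, 609]
top gold [274.  276.8] [259, 261, 32, 33, 621]
top gold [404.6 309. ] [396, 298, 17, 22, 136]
top gold [395.3 310.2] [393, 308, 6, 5, 12]
top gold [454.3 340.4] [452, 337, 5, 7, 19]
top yellow [377.9 298.3] [372, 276, 13, 46, 114]
top yellow [460.5 308.7] [458, 297, 6, 24, 55]
top blue [315.3 119. ] [287, 96, 57, 47, 1529]
top blue [418.4 178.5] [411, 174, 16, 10, 157]
top blue [367.5 183.9] [359, 175, 18, 19, 179]
top blue [407.4 196. ] [399, 193, 14, 12, 40]

[... 821 characters left out ...]
blue [223.    7.6] [219, 0, 10, 19, 93]
scene blue [247.2   2.3] [246, 0, 3, 6, 12]
scene blue [269.1   4.5] [264, 0, 11, 12, 62]
scene blue [284.6   8.6] [272, 2, 25, 14, 123]
scene blue [254.   7.] [247, 5, 13, 5, 20]
scene blue [253.1  12.2] [251, 10, 5, 5, 13]
scene blue [265.9  14.3] [263, 10, 7, 10, 43]
scene blue [243.3  22. ] [226, 13, 35, 21, 250]
scene blue [ 15.8 105.3] [0, 69, 42, 68, 1979]
scene blue [338.9 273.5] [309, 253, 61, 43, 1432]
scene blue [251.8 274.6] [246, 268, 13, 15, 157]
scene blue [336.  289.6] [309, 276, 60, 26, 174]
scene blue [223.1 311.3] [213, 303, 20, 18, 192]
scene green [306.8 169. ] [302, 165, 11, 9, 70]
scene green [379.8 217.1] [354, 187, 47, 56, 779]
```

View pics/t1.png

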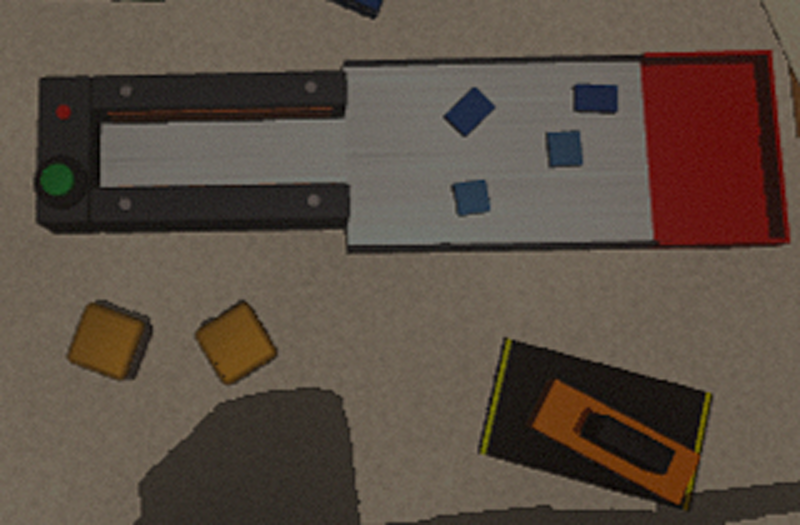

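View pics/s1.png

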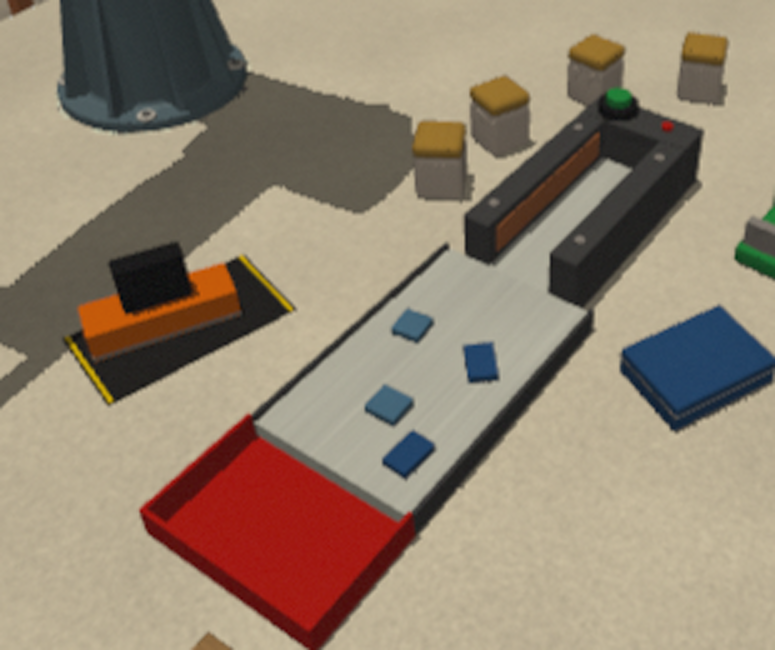

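```bash
python3 - <<'E'
from h import *
f=grab("top"); g=grab("scene")
T=lambda x,y:(180+(x+.5)/2.5-.5,140+(y+.5)/2.5-.5)
S=lambda x,y:(60+(x+.5)/2.5-.5,130+(y+.5)/2.5-.5)
for n,a,b in [("screwFL",(126,91),(660,157)),("screwML",(311,87),(580,240)),("screwFR",(126,204),(578,127)),("screwMR",(314,201),(494,202)),("reddot",(64,112),(668,127)),("button",(57,179),(619,99))]:
    p,e=tri(f,T(*a),g,S(*b)); print(n,(p*1000).round(1),round(e*1000,1))
for n,a,z in [("mouthUp",(346,113),.07),("mouthLo",(348,184),.07),("outUp",(346,70),.07),("outLo",(348,222),0.07),("stopUp",(97,122),.02),("stopLo",(100,187),.02),("plateTrayU",(642,62),.02),("plateTrayL",(654,241),.02),("plateUp",(345,67),.02),("plateLo",(347,244),.02)]:
    print(n,(onz(f,T(*a),z)*1000).round(1))
for n,a,z in [("plTrayR",(257,430),.02),("plTrayL",(402,518),.02),("mouthR",(494,258),.02),("mouthL",(552,290),.02),("mouthRtop",(498,213),.07),("mouthLtop",(552,258),.07)]:
    print("sc",n,(onz(g,S(*a),z)*1000).round(1))
E
```

```text
screwFL [632.5 113.3  72.8] 2.2
screwML [630.5 -41.9  71.8] 1.2
screwFR [536.3 113.4  73. ] 1.6
screwMR [534.4 -40.8  73. ] 2.2
reddot [615.7 165.   74. ] 1.8
button [555.8 167.1  86.5] 0.0
mouthUp [607.3 -70.6  70. ]
mouthLo [547.3 -69.9  70. ]
outUp [644.3 -72.   70. ]
outLo [515.8 -68.7  70. ]
stopUp [618.7 146.6  20. ]
stopLo [560.2 143.9  20. ]
plateTrayU [ 657.1 -334.4   20. ]
plateTrayL [ 498.9 -331.    20. ]
plateUp [661.5 -74.2  20. ]
plateLo [503.8 -69.8  20. ]
sc plTrayR [ 505.4 -333.8   20. ]
sc plTrayL [ 653.3 -334.7   20. ]
sc mouthR [546.3 -56.9  20. ]
sc mouthL [616.7 -64.2  20. ]
sc mouthRtop [545.6 -48.6  70. ]
sc mouthLtop [621.6 -74.8  70. ]
```

```bash
cat >> h.py <<'E'
YAW=-0.0132; O=np.array([0.5822,-0.071,0.])
SR=np.array([[np.cos(YAW),-np.sin(YAW),0],[np.sin(YAW),np.cos(YAW),0],[0,0,1]])
def w2s(p): return SR.T@(np.asarray(p)-O)
def s2w(p): return SR@np.asarray(p)+O
def rectz(f,m,z):
    c=max(cv2.findContours(m.astype(np.uint8),cv2.RETR_EXTERNAL,cv2.CHAIN_APPROX_NONE)[0],key=cv2.contourArea)[:,0,:].astype(float)
    P=np.array([onz(f,u,z)[:2] for u in c])*1000
    (cx,cy),(w,h),a=cv2.minAreaRect(P.astype(np.float32)); return cx,cy,w,h,a
def masks(f):
    h=hsv(f);H,S,V=[h[...,i].astype(int) for i in range(3)]
    return dict(red=((H<6)|(H>174))&(S>180)&(V>60),orange=(H>=6)&(H<16)&(S>200)&(V>60),gold=(H>=14)&(H<26)&(S>140)&(V>60),yellow=(H>=24)&(H<34)&(S>150)&(V>60),blue=(H>95)&(H<120)&(S>80)&(V>50),green=(H>45)&(H<80)&(S>120))
def tooly():
    from scipy.spatial.transform import Rotation as Ro
    R=Ro.from_rotvec(observe()["ee_rot"]).as_matrix(); return np.degrees(np.arctan2(R[1,1],R[0,1])),R[:,2]
E
python3 - <<'E'
from h import *
f=grab("top"); g=grab("scene"); m=masks(f); ms=masks(g)
print("tool y ang, z",tooly())
for b in blobs(m["gold"],400):
    u=b[0]
    if b[1][0]<480: print("tin top",u.round(1),np.round(rectz(f,b[2],.07),1))
T=[b for b in blobs(m["gold"],400) if b[1][0]<480]; Sg=[b for b in blobs(ms["gold"],150)]
for b in T:
  for c in Sg:
    p,e=tri(f,b[0],g,c[0])
    if e<.006 and abs(p[2]-.07)<.03: print("tri",b[0].round(0),c[0].round(0),(p*1000).round(1),round(e*1000,1))
for b in blobs(m["blue"],80):
    p=onz(f,b[0],.029); print("shard",b[0].round(),(w2s(p)*1000).round(1),b[1][4])
for b in blobs(m["yellow"],40):
    print("stripe",(onz(f,b[0],.002)*1000).round(1),np.round(rectz(f,b[2],.002),1))
for b in blobs(ms["yellow"],40):
    print("stripe sc",(onz(g,b[0],.002)*1000).round(1))
b=max(blobs(m["orange"],300),key=lambda b:b[1][4]); print("scr top",np.round(rectz(f,b[2],.032),1))
save(f,"t2.png",(360,260,480,350),6); save(g,"s2.png",(80,215,190,300),6)
E
```

```text
tool y ang, z (np.float64(-71.50604483682211), array([-4.62467367e-05,  2.92510032e-04, -9.99999956e-01]))
tin top [115.4 209.1] [569.4 354.   49.5  49.3  19.4]
tin top [152.1 257.4] [466.3 273.8  49.5  49.2  84.4]
tin top [221.7 276.1] [424.9 130.6  50.   49.6  68.7]
tin top [273.8 277.2] [419.8  25.3  49.8  49.6  30.4]
tri [115. 209.] [341. 149.] [570.3 356.9  63.1] 0.9
tri [152. 257.] [298. 151.] [466.9 276.1  62.7] 0.2
tri [222. 276.] [259. 168.] [424.9 131.9  63. ] 0.1
tri [274. 277.] [235. 185.] [420.1  26.   62.7] 0.1
shard [315. 119.] [186.7   0.7  29. ] 1521
shard [418. 178.] [  45.2 -218.5   29. ] 161
shard [368. 184.] [  35.6 -108.9   29. ] 185
shard [406. 199.] [   0.3 -188.1   29. ] 163
shard [368. 219.] [ -40.9 -106.6   29. ] 153
stripe [ 372.  -192.1    2. ] [ 372.  -192.1    5.    97.9   73.4]
stripe [ 346.3 -363.8    2. ] [ 346.5 -363.8    4.4   49.4   73.4]
stripe sc [ 372.3 -191.4    2. ]
stripe sc [ 324.  -356.3    2. ]
scr top [ 334.4 -282.1  130.6   44.6   60.3]
```

View pics/t2.png

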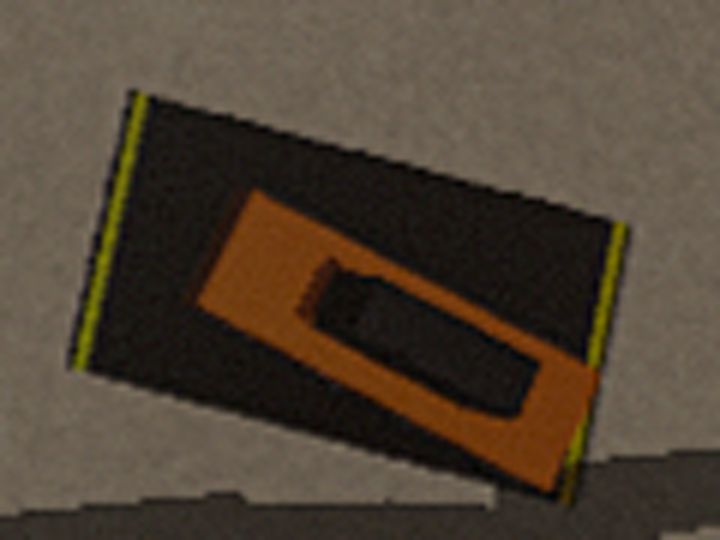

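View pics/s2.png

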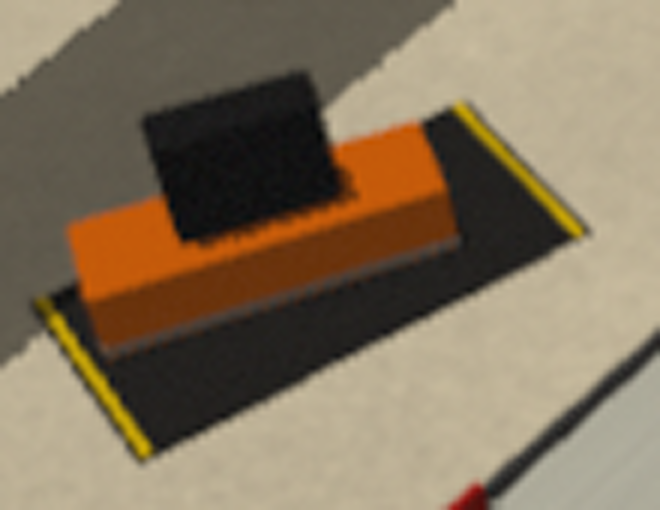

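Emit:
send_rows:
  moves: [22, 38, -10, 0, 0, 8.4, -1, 22, 38, -10, 0, 0, 8.4, -1, 22, 38, -10, 0, 0, 8.4, -1, 22, 38, -10, 0, 0, 8.4, -1, 22, 38, -10, 0, 0, 8.2, -1]
  squeeze: 60

```text
time_s: 0.9
tcp_pos: [0.293, -0.3539, 0.1811]
ee_rot: [2.712, 1.585, 0.0]
force: [1.0, -0.6, 0.9]
grip_width: 1.0
```

Emit:
send_rows:
  moves: [22, 38, -20, 0, 0, 0, -1, 20, 35, -20, 0, 0, 0, -1, 0, 0, 0, 0, 0, 0, -1]

```text
time_s: 1.2
tcp_pos: [0.3346, -0.2766, 0.1385]
ee_rot: [-2.707, -1.581, -0.001]
force: [-0.1, -0.2, -0.1]
grip_width: 1.001
```

```bash
python3 - <<'E'
from h import *
o=observe();print(o["time_s"],o["tcp_pos"].round(4),tooly()[0],o["force"].round(1))
E
```

```text
1.2 [ 0.3346 -0.2766  0.1385] -29.438057693087217 [-0.1 -0.2 -0.1]
```

Emit:
send_rows:
  moves: [0, -5, -20, 0, 0, 0, -1, 0, 0, -35, 0, 0, 0, -1, 0, 0, -25, 0, 0, 0, -1, 0, 0, -15, 0, 0, 0, -1, 0, 0, 0, 0, 0, 0, -1]

```text
time_s: 1.7
tcp_pos: [0.3332, -0.2866, 0.0447]
ee_rot: [-2.714, -1.575, 0.001]
force: [-0.8, 0.7, 0.4]
grip_width: 1.0
```

Emit:
send_rows:
  moves: [1, 4, -1, 0, 0, 0, -1, 0, 0, 0, 0, 0, 0, 1, 0, 0, 0, 0, 0, 0, 1, 0, 0, 0, 0, 0, 0, 1, 0, 0, 0, 0, 0, 0, 1]

```text
time_s: 2.2
tcp_pos: [0.3357, -0.2837, 0.0458]
ee_rot: [2.716, 1.577, 0.0]
force: [0.3, -0.6, -0.2]
grip_width: 0.33
```

Emit:
send_rows:
  moves: [0, 0, 0, 0, 0, 0, 1, 0, 0, 0, 0, 0, 0, 1, 0, 0, 5, 0, 0, 0, 1, 0, 0, 15, 0, 0, 0, 1, 0, 0, 20, 0, 0, 0, 1]

```text
time_s: 2.7
tcp_pos: [0.3346, -0.2822, 0.0848]
ee_rot: [-2.714, -1.576, 0.0]
force: [-0.1, -0.1, -1.6]
grip_width: 0.248
```

```bash
python3 - <<'E'
from h import *
g=grab("scene");f=grab("top");o=observe();print(o["time_s"],o["tcp_pos"].round(4),tooly(),o["force"].round(1))
save(g,"s3.png",(50,100,380,390),2.3)
E
```

```text
2.8 [ 0.3365 -0.2847  0.0873] (np.float64(-29.69916200797339), array([ 0.00245544, -0.003554  , -0.99999067])) [-0.1 -0.4 -1.5]
```

View pics/s3.png

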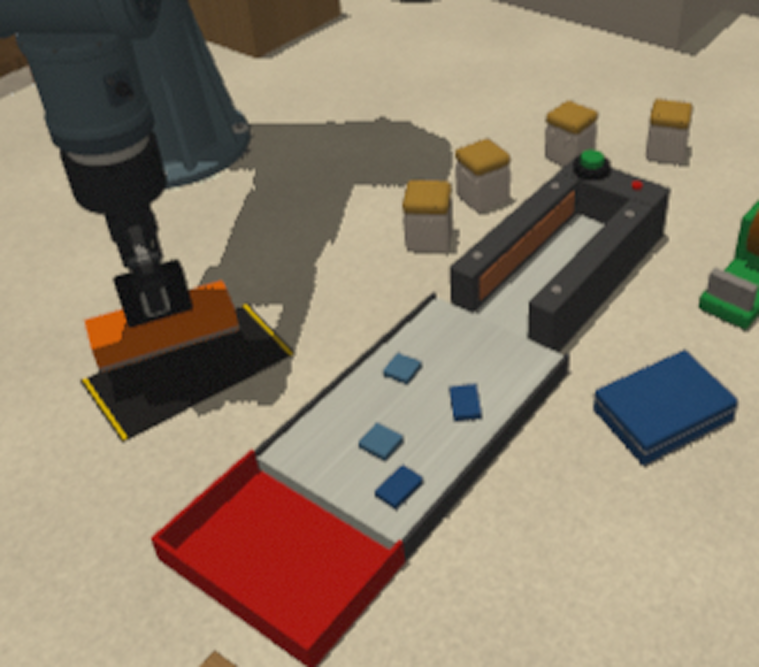

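Emit:
send_rows:
  moves: [30.8, 17.8, 5, 0, 0, -7.6, 1, 30.8, 17.8, 5, 0, 0, -7.6, 1, 30.8, 17.8, 0, 0, 0, -7.6, 1, 30.8, 17.8, 0, 0, 0, -7.6, 1, 30.8, 17.8, 0, 0, 0, -7.7, 1]

```text
time_s: 3.3
tcp_pos: [0.4901, -0.1931, 0.0941]
ee_rot: [-3.084, -0.596, 0.001]
force: [0.4, 0.7, -1.7]
grip_width: 0.25
```

Emit:
send_rows:
  moves: [30.8, 17.8, 0, 0, 0, -7.7, 1, 30.8, 17.8, 0, 0, 0, -7.7, 1, 30.8, 17.8, 0, 0, 0, -7.5, 1, 0, 0, 0, 0, 0, 0, 1, 0, 0, 0, 0, 0, 0, 1]

```text
time_s: 3.8
tcp_pos: [0.5813, -0.14, 0.0937]
ee_rot: [-3.141, 0.015, 0.003]
force: [-0.8, -0.1, -2.1]
grip_width: 0.249
```

```bash
python3 - <<'E'
from h import *
g=grab("scene");f=grab("top");o=observe();print(o["time_s"],o["tcp_pos"].round(4),tooly(),o["force"].round(1),o["grip_width"])
save(g,"s4.png",(50,100,380,390),2.3)
m=masks(f)
for b in blobs(m["orange"],30): print(b[1],np.round(rectz(f,b[2],.082),1))
save(f,"t4.png",(180,100,500,350),2.5)
E
```

```text
3.9 [ 0.5805 -0.141   0.0941] (np.float64(-90.65442545867664), array([-2.10316869e-03,  6.50469655e-04, -9.99997577e-01])) [-1.6 -0.8 -2.6] 0.2520846653686137
```

View pics/t4.png

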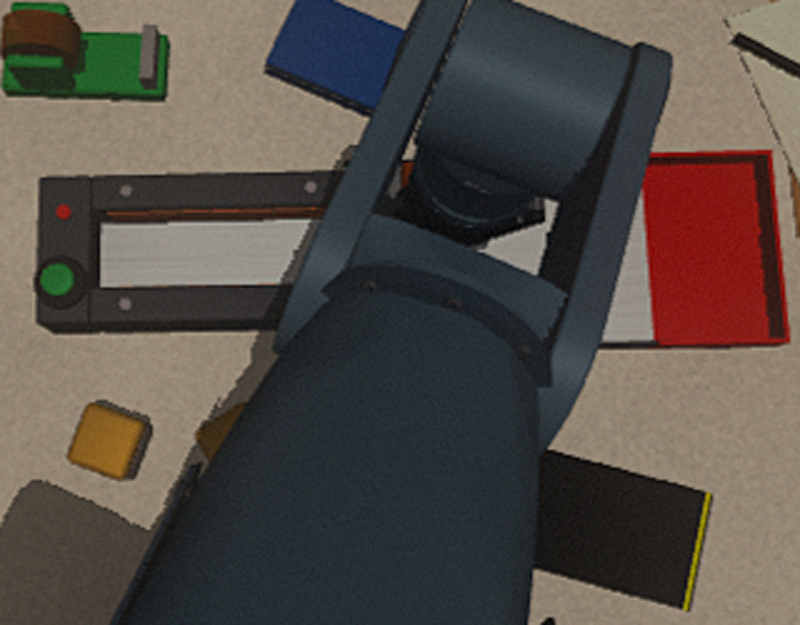

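View pics/s4.png

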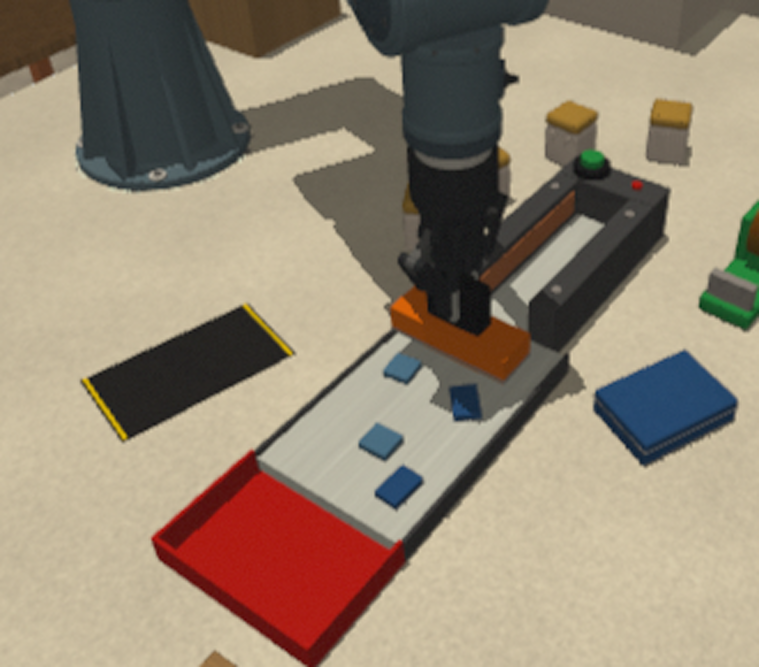

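Emit:
send_rows:
  moves: [2, 20, 0, 0, 0, 0, 1, 2, 20, 0, 0, 0, 0, 1, 0, 0, -15, 0, 0, 0, 1, 0, 0, -12, 0, 0, 0, 1, 0, 0, 0, 0, 0, 0, 1]

```text
time_s: 4.4
tcp_pos: [0.5834, -0.1012, 0.0654]
ee_rot: [-3.14, 0.02, 0.008]
force: [-1.0, 0.4, -2.2]
grip_width: 0.251
```

```bash
python3 - <<'E'
from h import *
g=grab("scene");o=observe();print(o["time_s"],o["tcp_pos"].round(4),tooly(),o["force"].round(1),o["grip_width"])
save(g,"s5.png",(180,160,350,330),4.4)
E
```

```text
4.45 [ 0.5842 -0.1015  0.0665] (np.float64(-90.76255308854327), array([-3.29508608e-03,  9.97925337e-04, -9.99994073e-01])) [ 0.6 -1.3 -1.7] 0.24590530950802167
```

View pics/s5.png

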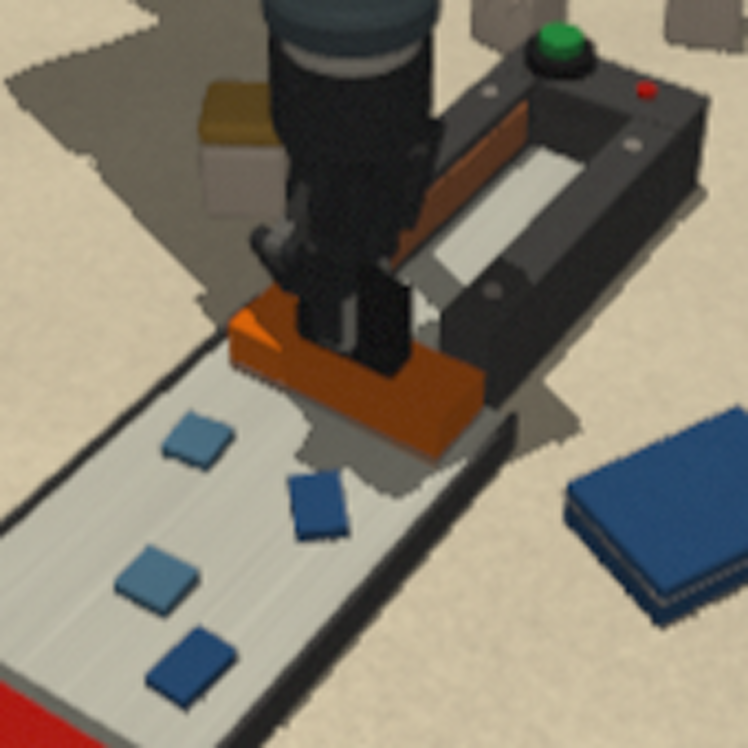

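Emit:
send_rows:
  moves: [0, 0, -3, 0, 0, 0, 1, 0, 0, -1, 0, 0, 0, 1, 0, 0, 0, 0, 0, 0, 1, -0.1, -10, 0, 0, 0, 0, 1, -0.2, -15, 0, 0, 0, 0, 1]

```text
time_s: 4.95
tcp_pos: [0.5857, -0.1263, 0.0646]
ee_rot: [3.141, -0.017, 0.001]
force: [-0.0, 0.1, -2.3]
grip_width: 0.25
```

Emit:
send_rows:
  moves: [-0.2, -15, 0, 0, 0, 0, 1, -0.2, -15, 0, 0, 0, 0, 1, -0.2, -15, 0, 0, 0, 0, 1, -0.2, -15, 0, 0, 0, 0, 1, -0.2, -15, 0, 0, 0, 0, 1]

```text
time_s: 5.45
tcp_pos: [0.5844, -0.2024, 0.0642]
ee_rot: [-3.141, 0.02, 0.0]
force: [0.2, 0.5, -2.2]
grip_width: 0.247
```

Emit:
send_rows:
  moves: [-0.2, -15, 0, 0, 0, 0, 1, -0.2, -15, 0, 0, 0, 0, 1, -0.2, -15, 0, 0, 0, 0, 1, -0.2, -15, 0, 0, 0, 0, 1, 0, 0, 0, 0, 0, 0, 1]

```text
time_s: 5.95
tcp_pos: [0.5838, -0.2635, 0.0645]
ee_rot: [3.14, -0.022, 0.001]
force: [-0.4, 0.7, -2.2]
grip_width: 0.249
```

```bash
python3 - <<'E'
from h import *
g=grab("scene");o=observe();print(o["time_s"],o["tcp_pos"].round(4),tooly(),o["force"].round(1),o["grip_width"])
save(g,"s6.png",(100,200,320,390),3.5)
E
```

```text
6.0 [ 0.5837 -0.2622  0.0643] (np.float64(-90.79364614803771), array([ 2.75003105e-04, -2.54795919e-04, -9.99999930e-01])) [ 0.2 -1.1 -2. ] 0.2513064834888
```

View pics/s6.png

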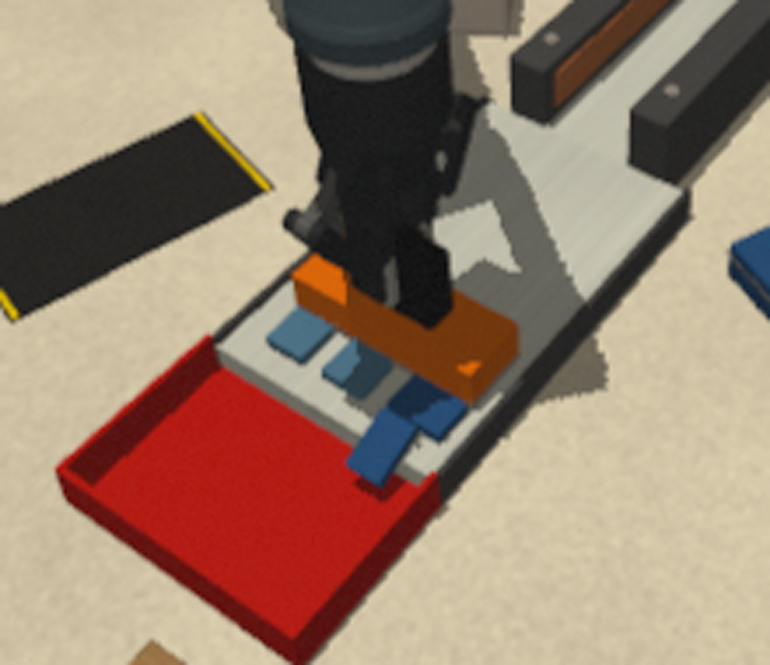

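Emit:
send_rows:
  moves: [-0.2, -12, 0, 0, 0, 0, 1, -0.2, -12, 0, 0, 0, 0, 1, -0.2, -12, 0, 0, 0, 0, 1, -0.2, -12, 0, 0, 0, 0, 1, -0.2, -12, 0, 0, 0, 0, 1]

```text
time_s: 6.5
tcp_pos: [0.5827, -0.3221, 0.0644]
ee_rot: [3.141, -0.02, 0.0]
force: [-0.5, 0.7, -1.7]
grip_width: 0.254
```

Emit:
send_rows:
  moves: [-0.2, -12, 0, 0, 0, 0, 1, -0.2, -5, 0, 0, 0, 0, 1, 0, 0, 0, 0, 0, 0, 1, 0, 0, 0, 0, 0, 0, 1]

```text
time_s: 6.9
tcp_pos: [0.5822, -0.3377, 0.0641]
ee_rot: [-3.141, 0.02, 0.0]
force: [0.0, 0.9, -2.4]
grip_width: 0.248
```

```bash
python3 - <<'E'
from h import *
g=grab("scene");o=observe();print(o["time_s"],o["tcp_pos"].round(4),tooly(),o["force"].round(1),o["grip_width"])
save(g,"s7.png",(100,200,320,390),3.5)
E
```

```text
6.95 [ 0.5823 -0.3375  0.0641] (np.float64(-90.69210629046701), array([-2.85298668e-04,  4.32570832e-04, -9.99999866e-01])) [ 0.5  0.5 -2.3] 0.24894014192534383
```

View pics/s7.png

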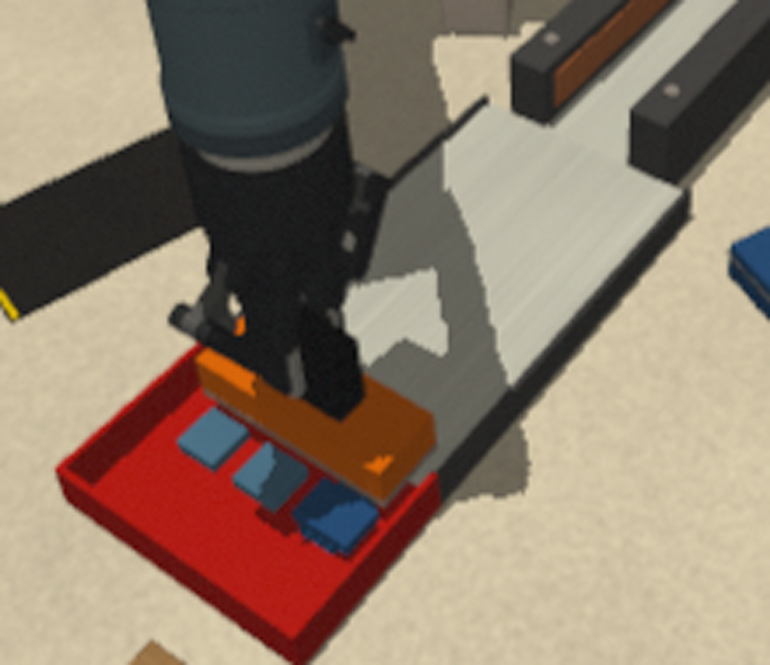

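Emit:
send_rows:
  moves: [0, 0, 20, 0, 0, 0, 1, 0, 0, 25, 0, 0, 0, 1, -26, 7, 0, 0, 0, 8.25, 1, -26, 7, 0, 0, 0, 8.25, 1, -26, 7, 0, 0, 0, 8.25, 1]

```text
time_s: 7.45
tcp_pos: [0.5037, -0.3159, 0.1095]
ee_rot: [3.07, 0.665, 0.0]
force: [-0.3, -0.8, -1.6]
grip_width: 0.249
```

Emit:
send_rows:
  moves: [-26, 7, 0, 0, 0, 8.25, 1, -26, 7, 0, 0, 0, 8.25, 1, -26, 7, 0, 0, 0, 8.25, 1, -26, 7, 0, 0, 0, 8.25, 1, -26, 7, 0, 0, 0, 8.25, 1]

```text
time_s: 7.95
tcp_pos: [0.3735, -0.281, 0.1094]
ee_rot: [2.639, 1.704, 0.0]
force: [-0.3, -0.6, -2.0]
grip_width: 0.251
```

Emit:
send_rows:
  moves: [-26, 7, 0, 0, 0, 8.25, 1, 0, 0, -15, 0, 0, 0, 1, 0, 0, -15, 0, 0, 0, 1, 0, 0, -15, 0, 0, 0, 1, 0, 0, 0, 0, 0, 0, 1]

```text
time_s: 8.45
tcp_pos: [0.3474, -0.2732, 0.0629]
ee_rot: [-2.513, -1.879, -0.0]
force: [-0.7, 0.7, -2.5]
grip_width: 0.25
```

```bash
python3 - <<'E'
from h import *
g=grab("scene");f=grab("top");o=observe();print(o["time_s"],o["tcp_pos"].round(4),tooly(),o["force"].round(1),o["grip_width"])
save(g,"s8.png",(70,180,320,390),3.)
save(f,"t8.png",(70,150,500,350),1.8)
E
```

```text
8.55 [ 0.3484 -0.2745  0.0645] (np.float64(-16.421672293857796), array([-1.79550924e-04,  2.94015416e-04, -9.99999941e-01])) [ 0.5 -0.4 -1.6] 0.2508717783470958
```

View pics/s8.png

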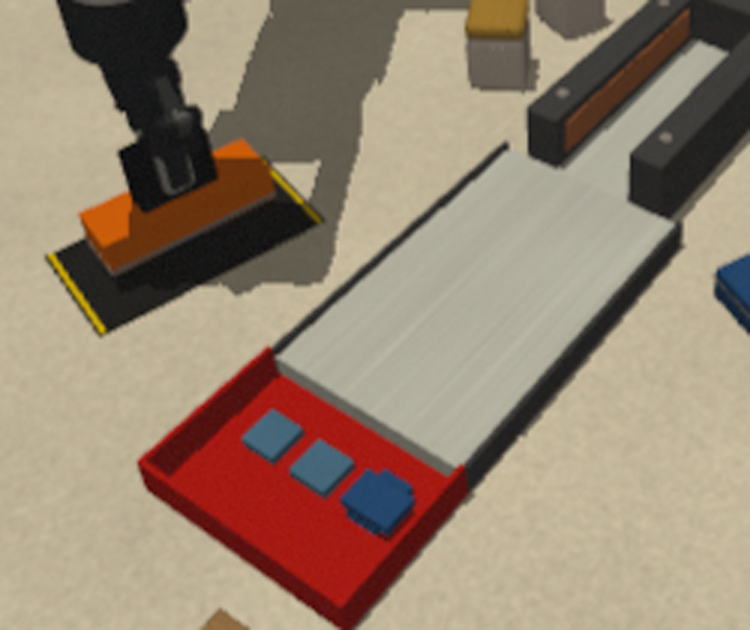

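View pics/t8.png

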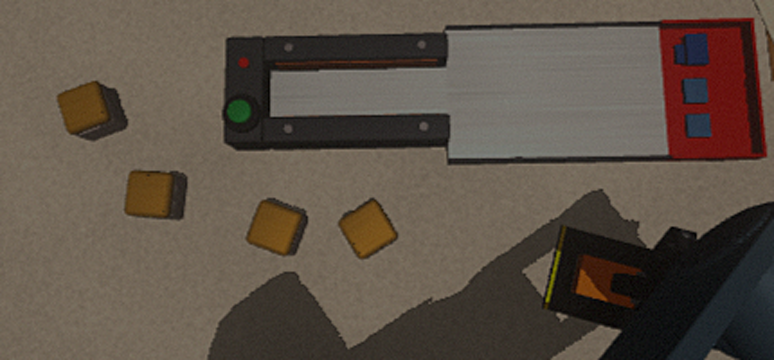

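Emit:
send_rows:
  moves: [0, 0, -12, 0, 0, 0, 1, 0, 0, -5, 0, 0, 0, 1, 0, 0, -2, 0, 0, 0, 1, 0, 0, 0, 0, 0, 0, 1, 0, 0, 0, 0, 0, 0, 0.2]

```text
time_s: 9.05
tcp_pos: [0.3485, -0.2751, 0.0455]
ee_rot: [2.516, 1.881, 0.0]
force: [0.5, -0.4, 0.4]
grip_width: 0.395
```

Emit:
send_rows:
  moves: [0, 0, 0, 0, 0, 0, -1, 0, 0, 0, 0, 0, 0, -1, 0, 0, 0, 0, 0, 0, -1, 0, 0, 20, 0, 0, 0, -1, 0, 0, 40, 0, 0, 0, -1]

```text
time_s: 9.55
tcp_pos: [0.3466, -0.2728, 0.1033]
ee_rot: [-2.511, -1.876, -0.0]
force: [1.1, -0.9, -0.2]
grip_width: 1.001
```

Emit:
send_rows:
  moves: [0, 0, 40, 0, 0, 0, -1, 0, 45, 0, 0, 0, 8, -1, 0, 45, 0, 0, 0, 8, -1, 0, 45, 0, 0, 0, 8, -1, 0, 0, 0, 0, 0, 0, -1]

```text
time_s: 10.05
tcp_pos: [0.3473, -0.1353, 0.1446]
ee_rot: [-2.059, -2.369, -0.002]
force: [-0.1, -0.5, 0.7]
grip_width: 1.002
```

```bash
cat > look.py <<'E'
from h import *
import sys
def tins(f,z=.07):
    for b in blobs(masks(f)["gold"],250):
        if b[1][0]<390 and b[1][1]>130:
            r=rectz(f,b[2],z); a=r[4]%90
            print("tin px",b[0].round(),"c",np.round(r[:2],1),"wh",np.round(r[2:4],1),"ang %.1f"%a, "st",(w2s(np.array([r[0],r[1],0])/1000)*1000).round(1)[:2])
if __name__=="__main__":
    g=grab("scene");f=grab("top");o=observe();print(o["time_s"],o["tcp_pos"].round(4),"tooly %.1f"%tooly()[0],o["force"].round(1),round(o["grip_width"],3))
    tins(f); n=sys.argv[1]
    save(g,n+"s.png",(70,130,400,390),2.3); save(f,n+"t.png",(70,130,500,350),1.8)
E
python3 look.py a1
```

```text
10.15 [ 0.3486 -0.1394  0.1455] tooly 7.6 [-0.1 -0.2  0.4] 0.999
tin px [115. 209.] c [569.3 354. ] wh [49.8 49.3] ang 20.1 st [-18.5 424.8]
tin px [152. 257.] c [466.4 273.8] wh [49.6 50. ] ang 84.5 st [-120.4  343.2]
tin px [222. 276.] c [424.7 130.7] wh [50.2 49.1] ang 68.8 st [-160.1  199.6]
tin px [274. 277.] c [419.9  25.5] wh [50.3 48.9] ang 30.7 st [-163.6   94.4]
```

View pics/a1s.png

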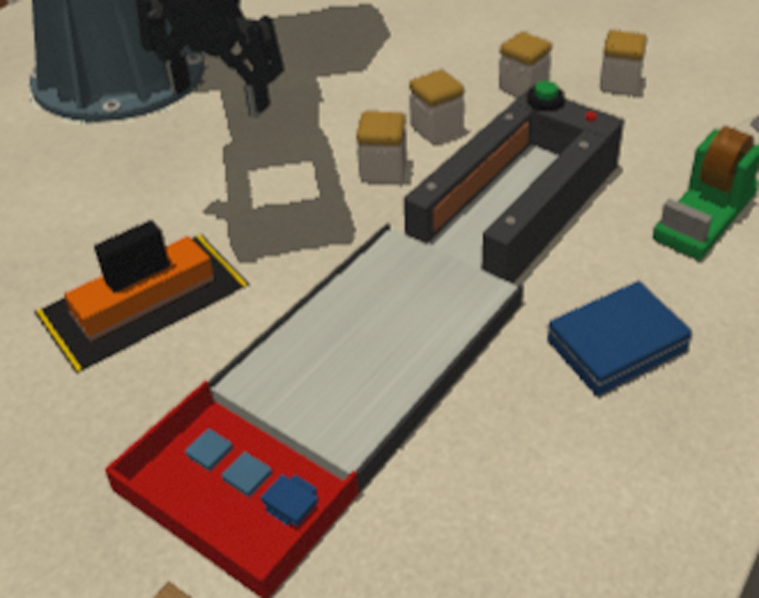

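View pics/a1t.png

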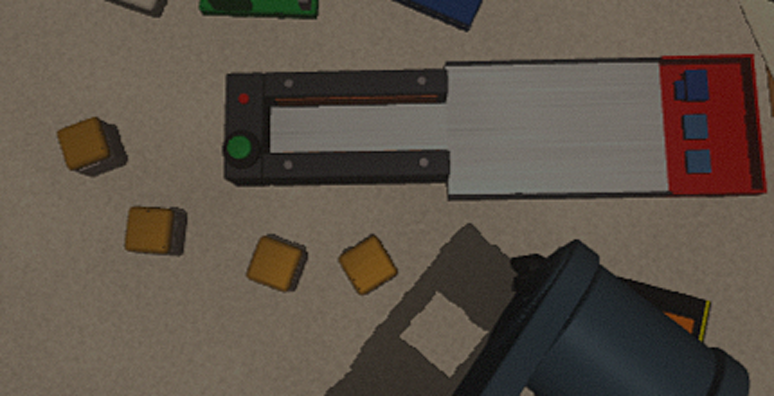

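Emit:
send_rows:
  moves: [17.9, 41.2, 0, 0, 0, 5.8, -1, 17.9, 41.2, 0, 0, 0, 5.8, -1, 17.9, 41.2, 0, 0, 0, 5.8, -1, 17.9, 41.2, 0, 0, 0, 5.8, -1, 0, 0, -20, 0, 0, 0, -1]

```text
time_s: 10.65
tcp_pos: [0.4243, 0.0275, 0.1275]
ee_rot: [1.542, 2.73, 0.005]
force: [0.1, -0.5, -1.2]
grip_width: 0.996
```

Emit:
send_rows:
  moves: [0, 0, -40, 0, 0, 0, -1, 0, 0, -35, 0, 0, 0, -1, 0, 0, -23, 0, 0, 0, -1, 0, 0, 0, 0, 0, 0, 1, 0, 0, 0, 0, 0, 0, 1]
  squeeze: 40

```text
time_s: 11.15
tcp_pos: [0.4205, 0.024, 0.0274]
ee_rot: [-1.555, -2.729, 0.0]
force: [0.2, -0.8, -0.1]
grip_width: 0.686
```

Emit:
send_rows:
  moves: [0, 0, 0, 0, 0, 0, 1, 0, 0, 0, 0, 0, 0, 1, 0, 0, 10, 0, 0, 0, 1, 0, 0, 35, 0, 0, 0, 1, 0, 0, 40, 0, 0, 0, 1]

```text
time_s: 11.65
tcp_pos: [0.4187, 0.0251, 0.1133]
ee_rot: [-1.552, -2.729, 0.001]
force: [1.4, 0.5, -1.1]
grip_width: 0.601
```

```bash
python3 look.py a2
```

```text
11.75 [0.4242 0.0241 0.1185] tooly 30.8 [ 1.4  0.4 -0.6] 0.609
tin px [116. 209.] c [569.4 353.7] wh [49.8 50. ] ang 19.4 st [-18.4 424.5]
tin px [152. 257.] c [466.4 273.6] wh [49.3 49.7] ang 83.6 st [-120.4  343. ]
```

View pics/a2s.png

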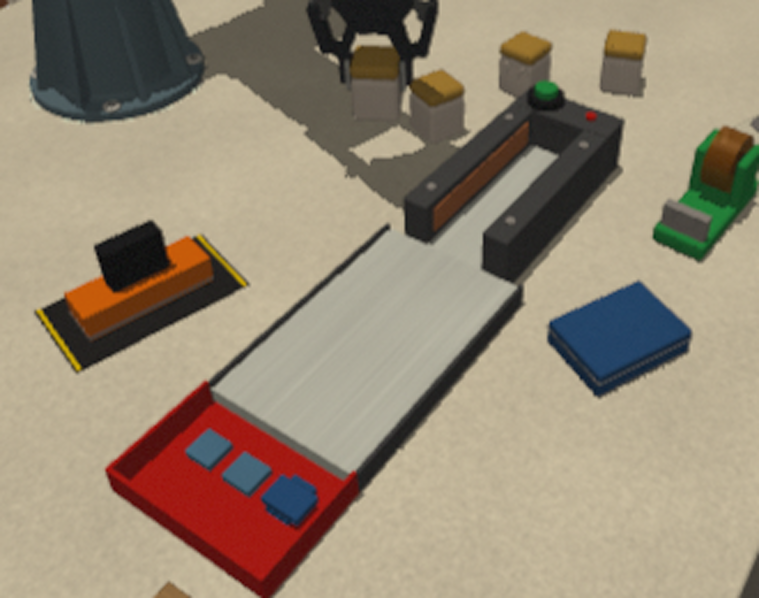

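Emit:
send_rows:
  moves: [32.4, -25.5, 10, 0, 0, -6.3, 1, 32.4, -25.5, 5, 0, 0, -6.3, 1, 32.4, -25.5, 0, 0, 0, -6.3, 1, 32.4, -25.5, 0, 0, 0, -6.3, 1, 32.3, -25.5, 0, 0, 0, -6.3, 1]

```text
time_s: 12.25
tcp_pos: [0.5829, -0.1036, 0.1278]
ee_rot: [2.241, 2.201, 0.0]
force: [0.1, 0.5, -0.2]
grip_width: 0.605
```

Emit:
send_rows:
  moves: [0, 0, 0, 0, 0, 0, 1, 0, 0, -30, 0, 0, 0, 1, 0, 0, -25, 0, 0, 0, 1, 0, 0, -15, 0, 0, 0, 1, 0, 0, 0, 0, 0, 0, 1]

```text
time_s: 12.75
tcp_pos: [0.5796, -0.1016, 0.0551]
ee_rot: [-2.232, -2.204, 0.003]
force: [-0.3, -0.1, -1.7]
grip_width: 0.604
```

```bash
python3 look.py a3
```

```text
12.85 [ 0.582  -0.1025  0.058 ] tooly -0.7 [-0.6 -0.4 -1.3] 0.601
tin px [116. 209.] c [568.9 353.1] wh [51.3 50.5] ang 20.1 st [-18.9 423.9]
tin px [152. 257.] c [466.5 273.1] wh [50.8 49.8] ang 83.8 st [-120.2  342.5]
tin px [222. 276.] c [424.9 130.3] wh [50.5 50. ] ang 68.6 st [-159.9  199.2]
tin px [400. 306.] c [ 358.3 -234.4] wh [64.8 40.7] ang 74.7 st [-221.7 -166.3]
```

View pics/a3s.png

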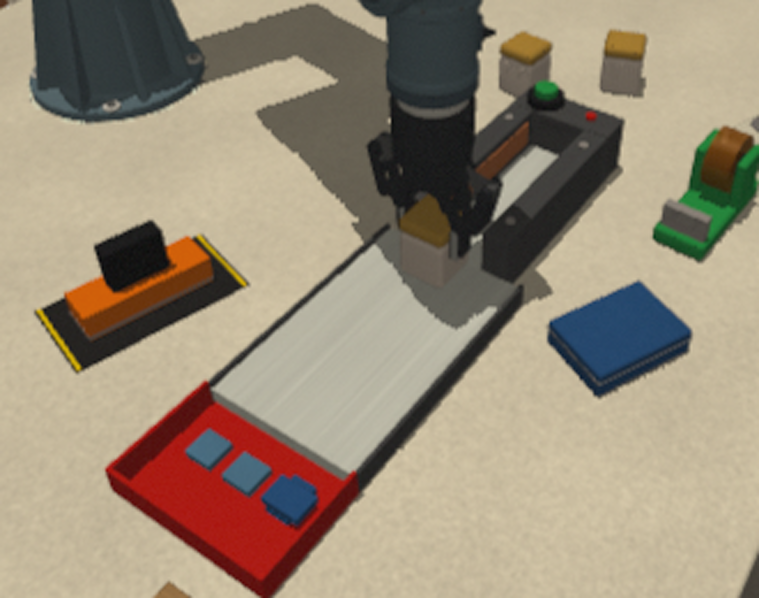

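Emit:
send_rows:
  moves: [0, 0, -6, 0, 0, 0, 1, 0, 0, -4, 0, 0, 0, 1, 0, 0, 0, 0, 0, 0, 1, 0, 0, 0, 0, 0, 0, 0, 0, 0, 0, 0, 0, 0, -1]

```text
time_s: 13.35
tcp_pos: [0.582, -0.1027, 0.0477]
ee_rot: [2.236, 2.206, 0.0]
force: [0.0, 0.2, -0.2]
grip_width: 0.756
```

Emit:
send_rows:
  moves: [0, 0, 0, 0, 0, 0, -1, 0, 0, 0, 0, 0, 0, -1, 0, 0, 30, 0, 0, 0, -1, 0, 0, 45, 0, 0, 0, -1, 0, 0, 20, 0, 0, 0, -1]

```text
time_s: 13.85
tcp_pos: [0.5834, -0.1032, 0.1459]
ee_rot: [2.233, 2.204, 0.003]
force: [-0.1, -0.9, 1.3]
grip_width: 1.001
```

Emit:
send_rows:
  moves: [-26, 39, 0, 0, 0, -3.4, -1, -26, 39, 0, 0, 0, -3.4, -1, -26, 39, 0, 0, 0, -3.4, -1, -26, 39, 0, 0, 0, -3.4, -1, -26, 39, 0, 0, 0, -3.4, -1]

```text
time_s: 14.35
tcp_pos: [0.4504, 0.0936, 0.1422]
ee_rot: [-2.54, -1.848, 0.0]
force: [0.3, 0.9, 0.1]
grip_width: 1.002
```

```bash
python3 look.py a4
```

```text
14.45 [0.4479 0.0961 0.1415] tooly -17.6 [ 0.  -1.7 -0.1] 1.0
tin px [334. 194.] c [ 585.  -102.6] wh [49.6 51. ] ang 87.7 st [  3.2 -31.6]
tin px [116. 209.] c [569.2 353.5] wh [50.3 49.8] ang 19.4 st [-18.6 424.3]
```

View pics/a4s.png

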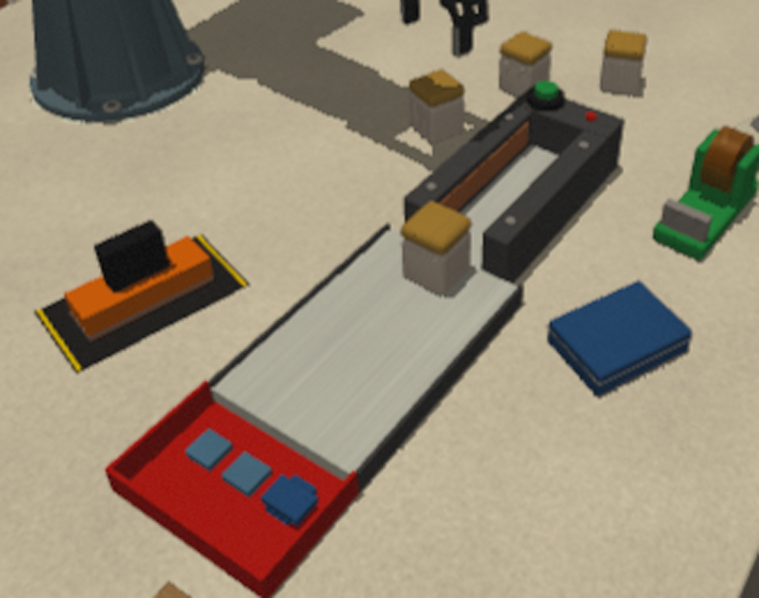

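View pics/a4t.png

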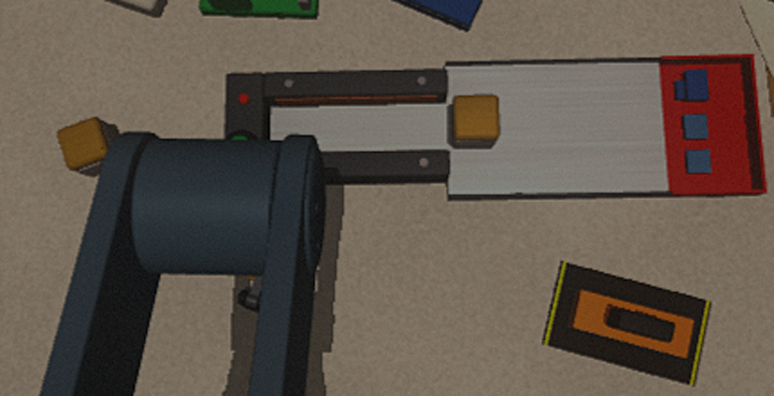

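Emit:
send_rows:
  moves: [-26.8, 37.4, 0, 0, 0, -3.6, -1, 0, 0, -30, 0, 0, 0, -1, 0, 0, -40, 0, 0, 0, -1, 0, 0, -30, 0, 0, 0, -1, 0, 0, -15, 0, 0, 0, -1]

```text
time_s: 14.95
tcp_pos: [0.4235, 0.1293, 0.0248]
ee_rot: [-2.593, -1.771, 0.005]
force: [-0.6, -0.5, 0.6]
grip_width: 0.999
```

Emit:
send_rows:
  moves: [0, 0, 0, 0, 0, 0, 1, 0, 0, 0, 0, 0, 0, 1, 0, 0, 0, 0, 0, 0, 1, 0, 0, 0, 0, 0, 0, 1, 0, 0, 15, 0, 0, 0, 1]

```text
time_s: 15.45
tcp_pos: [0.4237, 0.1296, 0.0417]
ee_rot: [-2.593, -1.77, 0.003]
force: [-0.5, -0.3, -1.7]
grip_width: 0.606
```

Emit:
send_rows:
  moves: [0, 0, 45, 0, 0, 0, 1, 0, 0, 45, 0, 0, 0, 1, 26, -44, 10, 0, 0, 3.4, 1, 26, -44, 0, 0, 0, 3.4, 1, 26, -44, 0, 0, 0, 3.4, 1]

```text
time_s: 15.95
tcp_pos: [0.5023, 0.0001, 0.1438]
ee_rot: [2.421, 1.998, 0.004]
force: [0.0, 0.3, -2.1]
grip_width: 0.605
```

```bash
python3 - <<'E'
import look; from h import *
f=grab("top");g=grab("scene");o=observe();print(o["time_s"],o["tcp_pos"],o["grip_width"],tooly()[0]);look.tins(f,.09);save(g,"a5s.png",(70,130,400,390),2.3)
E
```

```text
16.05 [ 0.50439681 -0.003732    0.1435991 ] 0.6029107375904088 -11.34524886715345
tin px [340. 195.] c [ 580.1 -111.7] wh [26. 50.] ang 87.1 st [ -1.5 -40.8]
tin px [116. 209.] c [565.  344.8] wh [49.4 48.8] ang 19.4 st [-22.6 415.5]
tin px [152. 257.] c [464.6 266.8] wh [48.9 48.6] ang 83.3 st [-122.   336.2]
```

View pics/a5s.png

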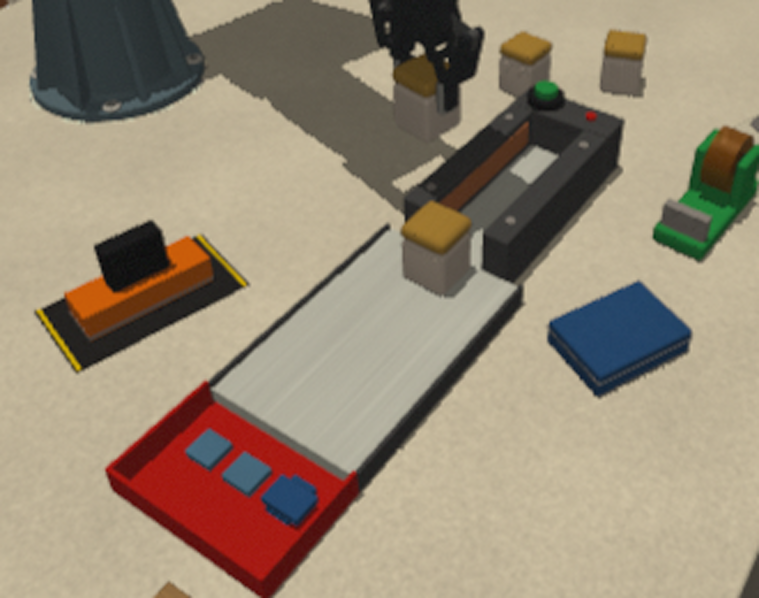

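Emit:
send_rows:
  moves: [19.5, -38.5, 0, 0, 0, 2.6, 1, 19.5, -38.5, 0, 0, 0, 2.6, 1, 19.5, -38.5, 0, 0, 0, 2.6, 1, 19.7, -38.5, 0, 0, 0, 2.6, 1, 0, 0, 0, 0, 0, 0, 1]

```text
time_s: 16.55
tcp_pos: [0.581, -0.1575, 0.1426]
ee_rot: [2.237, 2.2, 0.0]
force: [0.1, -0.1, -2.4]
grip_width: 0.602
```

Emit:
send_rows:
  moves: [0, 0, -30, 0, 0, 0, 1, 0, 0, -30, 0, 0, 0, 1, 0, 0, -18, 0, 0, 0, 1, 0, 0, -8, 0, 0, 0, 1, 0, 0, 0, 0, 0, 0, 1]

```text
time_s: 17.05
tcp_pos: [0.5781, -0.1515, 0.055]
ee_rot: [-2.234, -2.205, 0.001]
force: [0.2, -0.6, -2.3]
grip_width: 0.603
```

```bash
python3 look.py a6
```

```text
17.15 [ 0.5796 -0.1524  0.0569] tooly -0.7 [-0.5  0.5 -2.4] 0.603
tin px [116. 209.] c [568.9 353.1] wh [51.3 50.5] ang 20.1 st [-18.9 423.9]
tin px [153. 257.] c [466.5 272.7] wh [51.  50.4] ang 83.6 st [-120.3  342.1]
```

View pics/a6s.png

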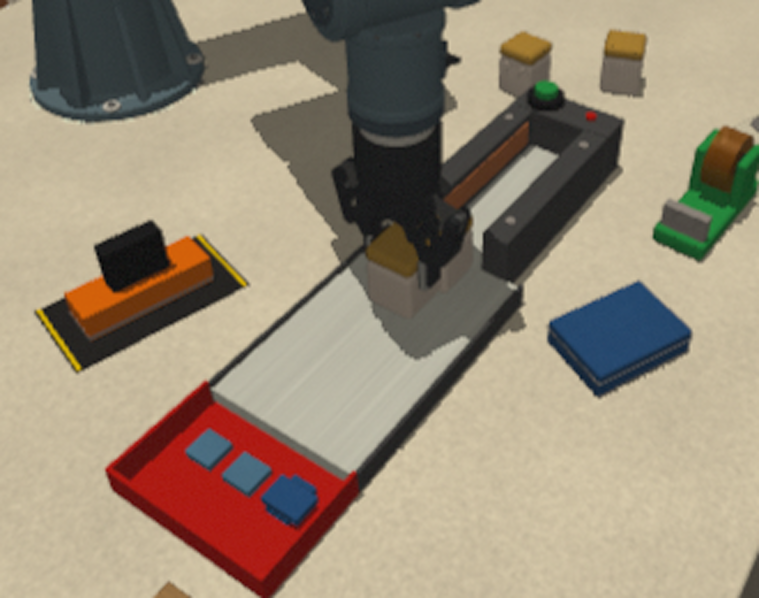

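Emit:
send_rows:
  moves: [0, 0, -5, 0, 0, 0, 1, 0, 0, -4, 0, 0, 0, 1, 0, 0, 0, 0, 0, 0, 1, 0, 0, 0, 0, 0, 0, 0, 0, 0, 0, 0, 0, 0, -1]

```text
time_s: 17.65
tcp_pos: [0.5795, -0.1528, 0.0474]
ee_rot: [2.235, 2.206, 0.001]
force: [0.3, 0.2, 0.4]
grip_width: 0.762
```

Emit:
send_rows:
  moves: [0, 0, 0, 0, 0, 0, -1, 0, 0, 0, 0, 0, 0, -1, 0, 0, 30, 0, 0, 0, -1, 0, 0, 45, 0, 0, 0, -1, 0, 0, 20, 0, 0, 0, -1]

```text
time_s: 18.15
tcp_pos: [0.5807, -0.1533, 0.1455]
ee_rot: [2.233, 2.204, 0.002]
force: [1.0, -0.1, 0.4]
grip_width: 1.001
```

Emit:
send_rows:
  moves: [-11.5, 43, 0, 0, 0, -0.5, -1, -11.5, 43, 0, 0, 0, -0.5, -1, -11.5, 43, 0, 0, 0, -0.5, -1, -11.5, 43, 0, 0, 0, -0.5, -1, -11.5, 43, 0, 0, 0, -0.5, -1]

```text
time_s: 18.65
tcp_pos: [0.5207, 0.064, 0.1418]
ee_rot: [-2.284, -2.156, -0.0]
force: [1.1, 0.0, -0.1]
grip_width: 1.001
```

Emit:
send_rows:
  moves: [-11.5, 43, 0, 0, 0, -0.5, -1, -11.5, 43, 0, 0, 0, -0.5, -1, -11.5, 43, 0, 0, 0, -0.5, -1, -11.5, 43, 0, 0, 0, -0.5, -1, 0, 0, 0, 0, 0, 0, -1]

```text
time_s: 19.15
tcp_pos: [0.4735, 0.2388, 0.1418]
ee_rot: [-2.314, -2.122, -0.001]
force: [0.0, 0.1, -0.1]
grip_width: 0.999
```

```bash
python3 look.py a7;  python3 - <<'E'
import look; from h import *
look.tins(grab("top"),.09)
E
```

```text
19.25 [0.475  0.2352 0.1417] tooly -5.1 [ 0.4 -0.9 -0.4] 1.004
tin px [332. 195.] c [585.  -99.2] wh [51.2 50.8] ang 88.2 st [  3.2 -28.1]
tin px [359. 195.] c [ 583.2 -153.9] wh [49.8 50.7] ang 88.2 st [  2.1 -82.8]
tin px [332. 195.] c [580.6 -97.4] wh [50.  49.7] ang 88.2 st [ -1.2 -26.4]
tin px [359. 195.] c [ 578.9 -150.8] wh [48.8 49.5] ang 88.2 st [ -2.3 -79.8]
```

View pics/a7s.png

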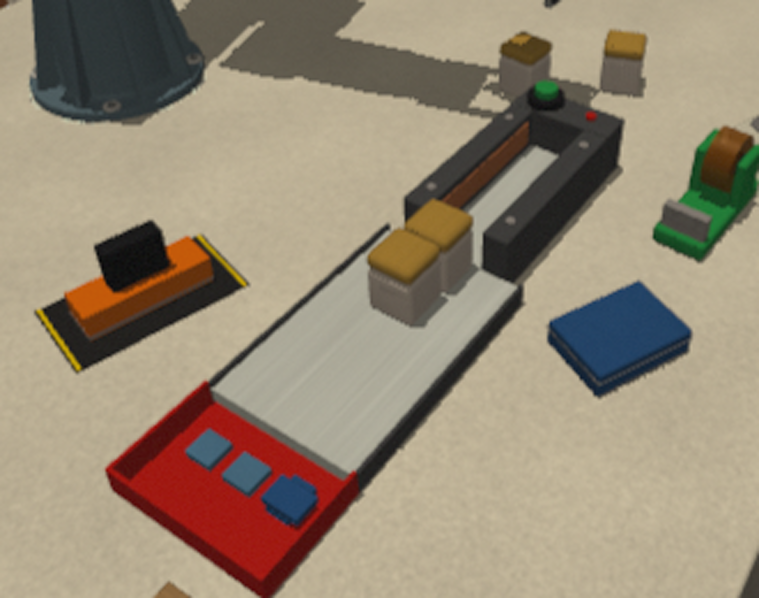

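View pics/a7t.png

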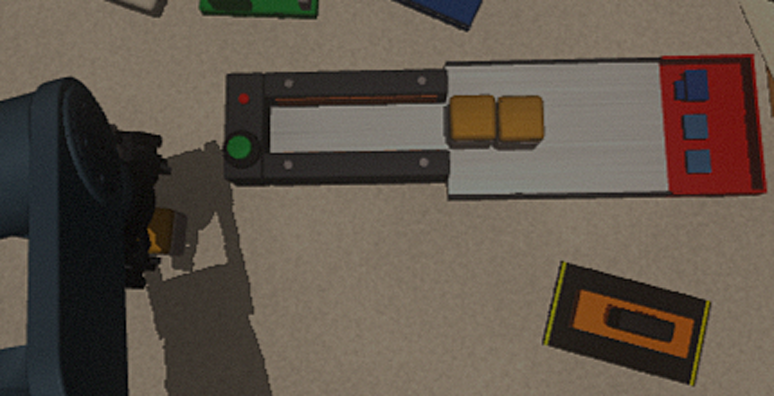

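Emit:
send_rows:
  moves: [-8, 37.5, 0, 0, 0, -1, -1, 0, 0, -20, 0, 0, 0, -1, 0, 0, -20, 0, 0, 0, -1, 0, 0, 0, 0, 0, 0, -1, 0, 0, 0, 0, 0, 0, -1]

```text
time_s: 19.8
tcp_pos: [0.468, 0.2707, 0.1019]
ee_rot: [-2.341, -2.094, 0.001]
force: [-0.3, -0.6, 0.7]
grip_width: 0.995
```

```bash
python3 look.py a8; python3 look.py a8
```

```text
19.9 [0.4687 0.2713 0.103 ] tooly -6.3 [-1.5  0.1  0.6] 0.999
tin px [332. 195.] c [585.  -98.5] wh [49.8 50.8] ang 88.1 st [  3.2 -27.5]
tin px [359. 195.] c [ 583.2 -153.9] wh [49.8 50.7] ang 88.2 st [  2.1 -82.8]
20.0 [0.4686 0.2717 0.1031] tooly -6.3 [-0.3  0.7 -0.7] 1.0
tin px [332. 195.] c [585.  -98.5] wh [49.8 50.8] ang 88.1 st [  3.2 -27.5]
tin px [359. 195.] c [ 583.2 -153.8] wh [49.9 50.7] ang 88.1 st [  2.1 -82.8]
tin px [119. 206.] c [572.7 345.1] wh [49.7 30.3] ang 20.1 st [-15.  415.9]
```

View pics/a8s.png

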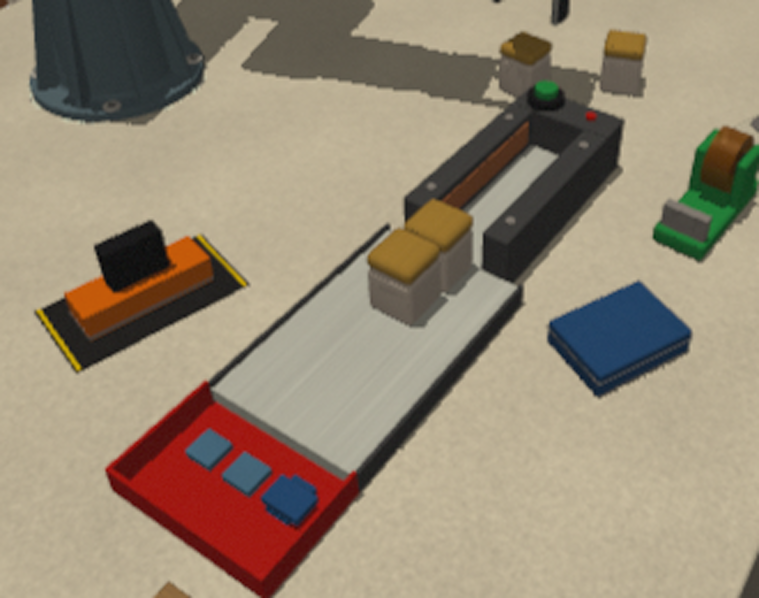

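Emit:
send_rows:
  moves: [-2, 2, -30, 0, 0, 0, -1, 0, 0, -30, 0, 0, 0, -1, 0, 0, -16, 0, 0, 0, -1, 0, 0, 0, 0, 0, 0, -1, 0, 0, 0, 0, 0, 0, 1]

```text
time_s: 20.5
tcp_pos: [0.4662, 0.2741, 0.0267]
ee_rot: [2.339, 2.097, 0.001]
force: [0.3, 0.6, 0.7]
grip_width: 0.855
```

Emit:
send_rows:
  moves: [0, 0, 0, 0, 0, 0, 1, 0, 0, 0, 0, 0, 0, 1, 0, 0, 0, 0, 0, 0, 1, 0, 0, 15, 0, 0, 0, 1, 0, 0, 45, 0, 0, 0, 1]

```text
time_s: 21.0
tcp_pos: [0.4617, 0.2726, 0.0831]
ee_rot: [-2.337, -2.094, 0.014]
force: [0.2, 0.4, -2.5]
grip_width: 0.604
```

Emit:
send_rows:
  moves: [0, 0, 45, 0, 0, 0, 1, 0, 0, 10, 0, 0, 0, 1, 11.5, -43, 0, 0, 0, 0.5, 1, 11.5, -43, 0, 0, 0, 0.5, 1, 11.5, -43, 0, 0, 0, 0.5, 1]

```text
time_s: 21.5
tcp_pos: [0.4996, 0.144, 0.1412]
ee_rot: [2.31, 2.13, -0.0]
force: [-0.1, -0.2, -1.9]
grip_width: 0.602
```

```bash
python3 look.py a9
```

```text
21.6 [0.5011 0.1405 0.1412] tooly -5.0 [-0.3  0.6 -2.3] 0.611
tin px [332. 195.] c [585.  -99.2] wh [51.4 50.8] ang 88.2 st [  3.2 -28.2]
tin px [359. 195.] c [ 583.2 -153.8] wh [49.9 50.7] ang 88.1 st [  2.1 -82.8]
```

View pics/a9s.png

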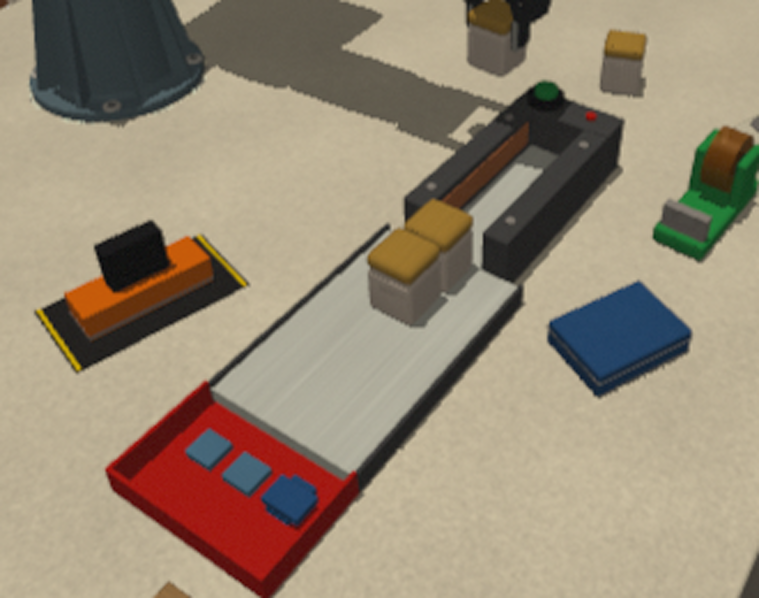

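Emit:
send_rows:
  moves: [10, -43, 0, 0, 0, 0.5, 1, 10, -43, 0, 0, 0, 0.5, 1, 10, -43, 0, 0, 0, 0.5, 1, 10, -43, 0, 0, 0, 0.5, 1, 10, -43, 0, 0, 0, 0.5, 1]

```text
time_s: 22.1
tcp_pos: [0.5498, -0.071, 0.1408]
ee_rot: [-2.264, -2.177, 0.0]
force: [-0.2, -0.1, -2.3]
grip_width: 0.606
```

Emit:
send_rows:
  moves: [10, -43, 0, 0, 0, 0.5, 1, 10, -43, 0, 0, 0, 0.5, 1, 10, -46, 0, 0, 0, 0.7, 1, 0, 0, 0, 0, 0, 0, 1, 0, 0, 0, 0, 0, 0, 1]

```text
time_s: 22.6
tcp_pos: [0.5796, -0.2023, 0.1403]
ee_rot: [-2.233, -2.207, -0.0]
force: [0.7, 0.6, -2.0]
grip_width: 0.603
```

```bash
python3 look.py a10
```

```text
22.7 [ 0.5795 -0.2005  0.1403] tooly -0.5 [ 0.2  0.4 -2.7] 0.605
tin px [327. 194.] c [587.3 -91.3] wh [35.1 46.7] ang 87.7 st [  5.4 -20.2]
tin px [116. 209.] c [568.9 353.1] wh [51.2 50.6] ang 19.8 st [-18.9 423.9]
```

Emit:
send_rows:
  moves: [1, -5, -20, 0, 0, 0, 1, 0, 0, -35, 0, 0, 0, 1, 0, 0, -20, 0, 0, 0, 1, 0, 0, -10, 0, 0, 0, 1, 0, 0, 0, 0, 0, 0, 1]

```text
time_s: 23.2
tcp_pos: [0.58, -0.205, 0.0545]
ee_rot: [-2.228, -2.21, 0.001]
force: [-0.2, -0.1, -1.3]
grip_width: 0.602
```

```bash
python3 look.py a11
```

```text
23.3 [ 0.5817 -0.2065  0.0569] tooly -0.5 [ 0.5  0.2 -2.3] 0.606
tin px [326. 192.] c [591.5 -83.4] wh [30.9 60.6] ang 60.0 st [  9.4 -12.3]
tin px [116. 209.] c [568.9 353.1] wh [51.1 50.7] ang 19.4 st [-18.9 423.9]
```

View pics/a11s.png

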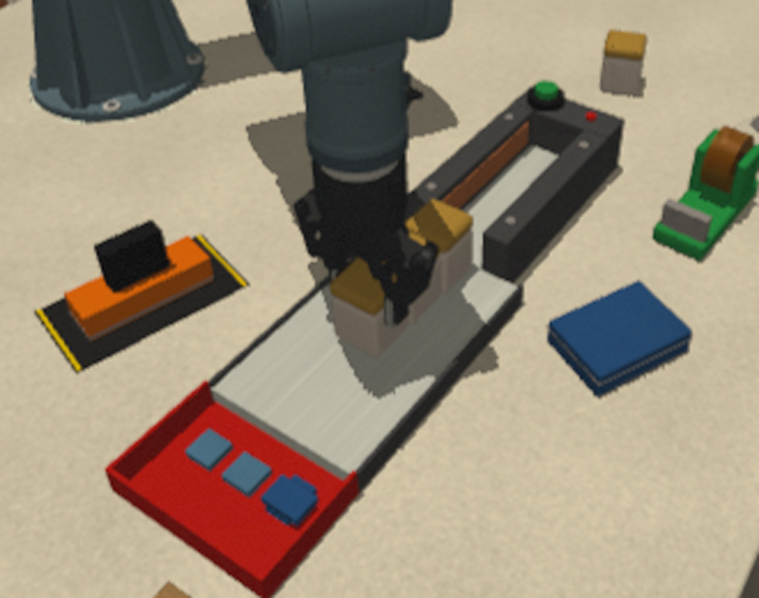

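Emit:
send_rows:
  moves: [0, 0, -6, 0, 0, 0, 1, 0, 0, -3, 0, 0, 0, 1, 0, 0, 0, 0, 0, 0, 1, 0, 0, 0, 0, 0, 0, 0, 0, 0, 0, 0, 0, 0, -1]

```text
time_s: 23.8
tcp_pos: [0.5813, -0.2073, 0.0473]
ee_rot: [2.232, 2.21, 0.0]
force: [0.3, -0.4, 0.4]
grip_width: 0.758
```

Emit:
send_rows:
  moves: [0, 0, 0, 0, 0, 0, -1, 0, 0, 0, 0, 0, 0, -1, 0, 0, 30, 0, 0, 0, -1, 0, 0, 45, 0, 0, 0, -1, 0, 0, 20, 0, 0, 0, -1]

```text
time_s: 24.3
tcp_pos: [0.5827, -0.208, 0.1458]
ee_rot: [2.229, 2.207, 0.002]
force: [-0.2, -0.3, 0.0]
grip_width: 0.997
```

Emit:
send_rows:
  moves: [-1, 43, 0, 0, 0, 1.6, -1, -1, 43, 0, 0, 0, 1.6, -1, -1, 43, 0, 0, 0, 1.6, -1, -1, 43, 0, 0, 0, 1.6, -1, -1, 43, 0, 0, 0, 1.6, -1]

```text
time_s: 24.8
tcp_pos: [0.5757, 0.0095, 0.142]
ee_rot: [2.071, 2.362, 0.0]
force: [1.0, -0.4, 1.3]
grip_width: 0.999
```

Emit:
send_rows:
  moves: [-1, 43, 0, 0, 0, 1.6, -1, -1, 43, 0, 0, 0, 1.6, -1, -1, 43, 0, 0, 0, 1.6, -1, -1, 43, 0, 0, 0, 1.6, -1, -1, 43, 0, 0, 0, 1.6, -1]

```text
time_s: 25.3
tcp_pos: [0.5707, 0.2247, 0.1419]
ee_rot: [1.901, 2.501, 0.0]
force: [1.1, -0.5, 0.4]
grip_width: 1.0
```

Emit:
send_rows:
  moves: [-1, 43, 0, 0, 0, 1.4, -1, -1, 43, 0, 0, 0, 1.4, -1, 0, 30, 0, 0, 0, 1.4, -1, 0, 0, 0, 0, 0, 0, -1, 0, 0, 0, 0, 0, 0, -1]

```text
time_s: 25.8
tcp_pos: [0.5686, 0.3392, 0.1414]
ee_rot: [-1.808, -2.569, 0.001]
force: [-0.6, -0.8, 0.6]
grip_width: 0.998
```

```bash
python3 look.py a12;  python3 - <<'E'
import look; from h import *
look.tins(grab("top"),.09)
E
```

```text
25.9 [0.5691 0.3378 0.1416] tooly 19.6 [-0.2  0.1 -0.7] 1.004
tin px [386. 193.] c [ 584.6 -210.1] wh [50.7 48.6] ang 88.2 st [   4.3 -139. ]
tin px [332. 195.] c [585.  -98.6] wh [49.8 50.8] ang 88.1 st [  3.2 -27.5]
tin px [359. 195.] c [ 583.2 -153.8] wh [49.6 50.7] ang 88.2 st [  2.1 -82.8]
tin px [386. 193.] c [ 580.2 -205.7] wh [49.5 47.4] ang 88.2 st [  -0.2 -134.7]
tin px [332. 195.] c [580.6 -96.8] wh [48.6 49.6] ang 88.1 st [ -1.3 -25.8]
tin px [359. 195.] c [ 578.9 -150.7] wh [48.5 49.5] ang 88.2 st [ -2.3 -79.8]
```

View pics/a12s.png

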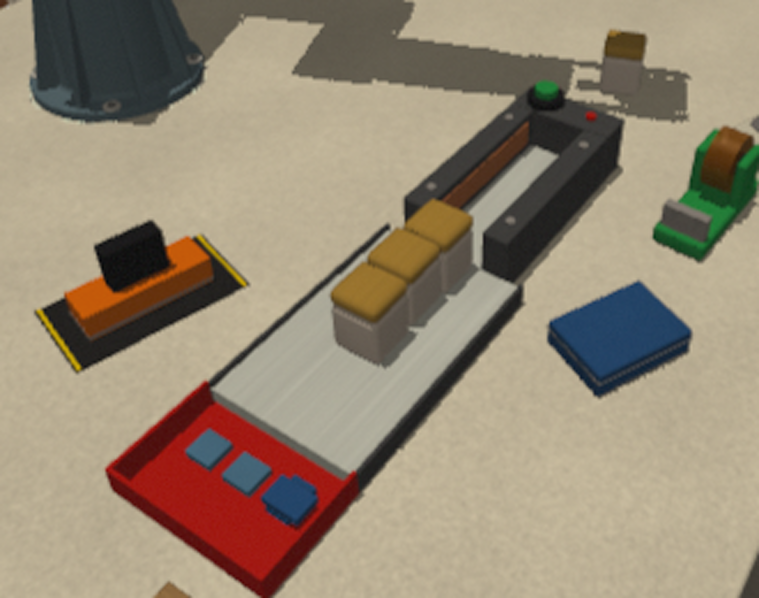

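View pics/a12t.png

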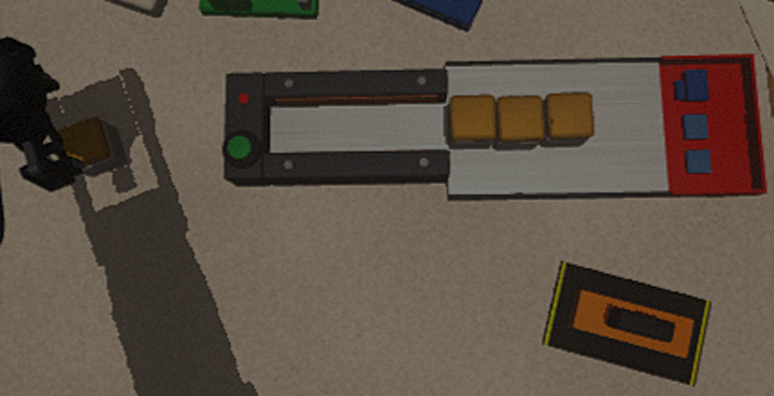

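Emit:
send_rows:
  moves: [0, 15.5, -20, 0, 0, 0, -1, 0, 0, -20, 0, 0, 0, -1, 0, 0, 0, 0, 0, 0, -1, 0, 0, 0, 0, 0, 0, -1]

```text
time_s: 26.35
tcp_pos: [0.5691, 0.3532, 0.1018]
ee_rot: [-1.812, -2.566, 0.002]
force: [0.3, 0.2, 1.3]
grip_width: 1.005
```

```bash
python3 look.py a13
```

```text
26.45 [0.5701 0.354  0.1033] tooly 19.6 [ 0.1 -0.5  0.8] 1.003
tin px [386. 193.] c [ 584.6 -210.1] wh [50.7 48.6] ang 88.2 st [   4.3 -139. ]
tin px [332. 195.] c [585.  -98.5] wh [49.8 50.8] ang 88.1 st [  3.2 -27.5]
tin px [359. 195.] c [ 583. -154.] wh [50.4 51.2] ang 1.1 st [  1.9 -83. ]
```

View pics/a13s.png

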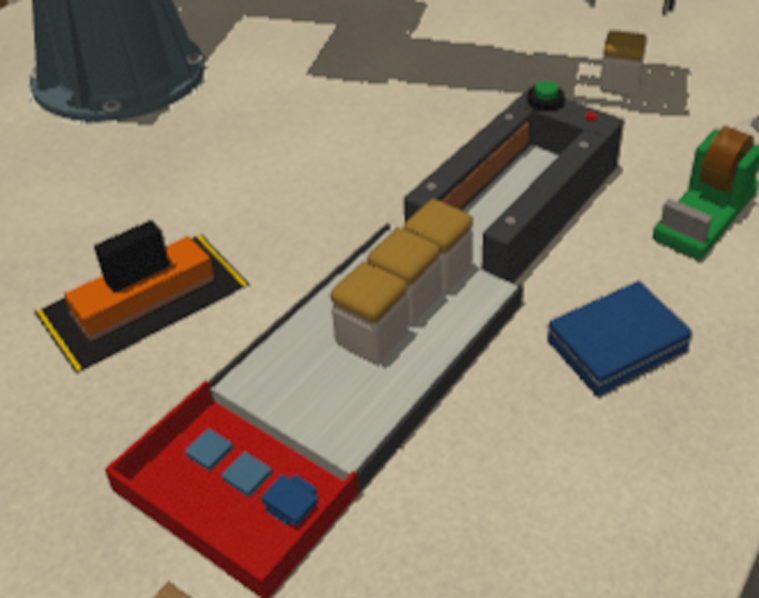

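Emit:
send_rows:
  moves: [0, 0, -30, 0, 0, 0, -1, 0, 0, -30, 0, 0, 0, -1, 0, 0, -16, 0, 0, 0, -1, 0, 0, 0, 0, 0, 0, -1, 0, 0, 0, 0, 0, 0, 1]

```text
time_s: 26.95
tcp_pos: [0.5698, 0.3546, 0.027]
ee_rot: [1.81, 2.567, 0.002]
force: [-0.1, -1.1, 0.6]
grip_width: 0.858
```

Emit:
send_rows:
  moves: [0, 0, 0, 0, 0, 0, 1, 0, 0, 0, 0, 0, 0, 1, 0, 0, 0, 0, 0, 0, 1, 0, 0, 15, 0, 0, 0, 1, 0, 0, 45, 0, 0, 0, 1]

```text
time_s: 27.45
tcp_pos: [0.5649, 0.3528, 0.0816]
ee_rot: [-1.807, -2.563, 0.014]
force: [-1.2, 0.1, -2.0]
grip_width: 0.604
```

Emit:
send_rows:
  moves: [0, 0, 45, 0, 0, 0, 1, 0, 0, 10, 0, 0, 0, 1, 1, -43, 0, 0, 0, -1.6, 1, 1, -43, 0, 0, 0, -1.6, 1, 1, -43, 0, 0, 0, -1.6, 1]

```text
time_s: 27.95
tcp_pos: [0.5712, 0.2244, 0.1408]
ee_rot: [-1.915, -2.49, 0.001]
force: [1.2, -0.1, -0.8]
grip_width: 0.599
```

```bash
python3 look.py a14
```

```text
28.05 [0.5718 0.2206 0.1406] tooly 14.5 [ 1.   0.9 -1.6] 0.604
tin px [386. 194.] c [ 583.6 -210. ] wh [50.9 50.7] ang 88.2 st [   3.2 -138.9]
tin px [332. 195.] c [585.  -99.3] wh [51.6 50.8] ang 88.1 st [  3.2 -28.3]
tin px [359. 195.] c [ 582.3 -153.7] wh [52.  51.5] ang 0.4 st [  1.2 -82.7]
```

View pics/a14s.png

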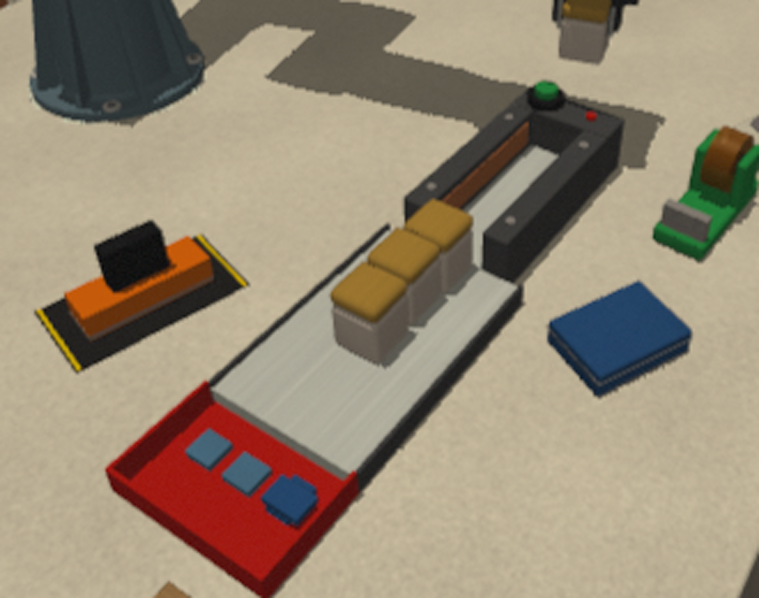

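Emit:
send_rows:
  moves: [-40.7, -23.7, 0, 0, 0, 0, 1, -40.7, -23.7, 0, 0, 0, 0, 1, -40.7, -23.7, 0, 0, 0, 0, 1, 0, -43, 0, 0, 0, -2.2, 1, 0, -43, 0, 0, 0, -2.2, 1]
  squeeze: 70

```text
time_s: 28.55
tcp_pos: [0.4482, 0.0683, 0.1408]
ee_rot: [-2.008, -2.415, -0.0]
force: [1.3, -0.8, -1.1]
grip_width: 0.6
```

Emit:
send_rows:
  moves: [0, -43, 0, 0, 0, -2.2, 1, 0, -43, 0, 0, 0, -2.2, 1, 0, -43, 0, 0, 0, -2.2, 1, 0, -43, 0, 0, 0, -2.2, 1, 0, -43, 0, 0, 0, -2.1, 1]

```text
time_s: 29.05
tcp_pos: [0.4496, -0.1479, 0.141]
ee_rot: [-2.232, -2.211, -0.0]
force: [2.1, 0.9, -2.2]
grip_width: 0.601
```

Emit:
send_rows:
  moves: [32.4, -27.7, 0, 0, 0, 0, 1, 32.4, -27.7, 0, 0, 0, 0, 1, 32.4, -27.7, 0, 0, 0, 0, 1, 32.4, -27.7, 0, 0, 0, 0, 1, 0, 0, 0, 0, 0, 0, 1]

```text
time_s: 29.55
tcp_pos: [0.5822, -0.2605, 0.1398]
ee_rot: [2.231, 2.21, 0.0]
force: [0.0, -0.2, -1.6]
grip_width: 0.602
```

Emit:
send_rows:
  moves: [0, 0, 0, 0, 0, 0, 1]

```text
time_s: 29.65
tcp_pos: [0.5794, -0.2571, 0.1397]
ee_rot: [-2.229, -2.211, 0.0]
force: [0.4, -0.3, -1.9]
grip_width: 0.599
```

```bash
python3 look.py a15;python3 look.py a15
```

```text
29.75 [ 0.5787 -0.2562  0.1404] tooly -0.4 [ 0.   0.7 -2. ] 0.601
tin px [331. 194.] c [586.1 -96.3] wh [49.6 52.7] ang 87.2 st [  4.2 -25.2]
tin px [373. 200.] c [ 569.4 -180.5] wh [49.  72.1] ang 54.3 st [ -11.3 -109.6]
29.85 [ 0.5789 -0.2563  0.1411] tooly -0.4 [-0.3  0.6 -1.6] 0.602
tin px [331. 194.] c [586.1 -97.4] wh [51.4 52.8] ang 87.8 st [  4.2 -26.3]
tin px [373. 200.] c [ 570.2 -179.4] wh [50.4 69.2] ang 57.7 st [ -10.6 -108.5]
```

View pics/a15s.png

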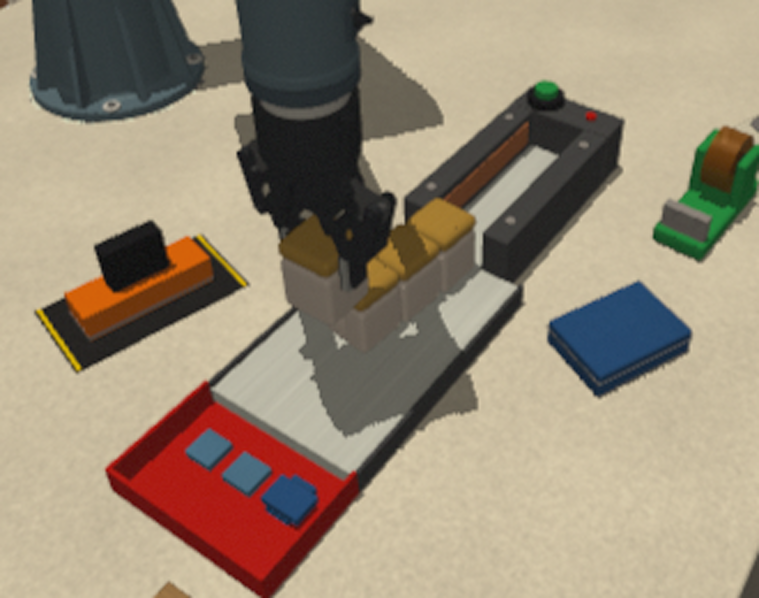

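Emit:
send_rows:
  moves: [1, -5, -15, 0, 0, 0, 1, 0, 0, -35, 0, 0, 0, 1, 0, 0, -23, 0, 0, 0, 1, 0, 0, -10, 0, 0, 0, 1, 0, 0, 0, 0, 0, 0, 1]

```text
time_s: 30.35
tcp_pos: [0.5791, -0.2615, 0.0557]
ee_rot: [-2.227, -2.21, 0.001]
force: [0.3, 0.5, -1.1]
grip_width: 0.602
```

```bash
python3 look.py a16
```

```text
30.45 [ 0.581  -0.2628  0.0587] tooly -0.5 [-1.1  0.1 -1.2] 0.598
tin px [336. 194.] c [ 584.4 -112.9] wh [84.5 51.6] ang 84.4 st [  2.7 -41.9]
tin px [376. 200.] c [ 571.  -186.4] wh [36.2 62.1] ang 56.8 st [  -9.6 -115.6]
```

View pics/a16s.png

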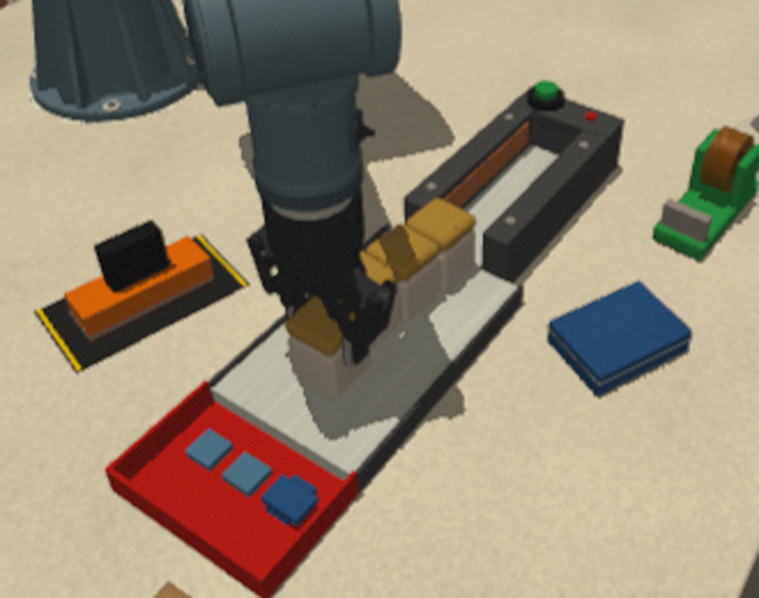

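Emit:
send_rows:
  moves: [0, 0, -6, 0, 0, 0, 1, 0, 0, -4, 0, 0, 0, 1, 0, 0, 0, 0, 0, 0, 1, 0, 0, 0, 0, 0, 0, 1]

```text
time_s: 30.85
tcp_pos: [0.5808, -0.2626, 0.0482]
ee_rot: [2.23, 2.212, 0.0]
force: [-0.1, -0.9, -1.4]
grip_width: 0.602
```

```bash
python3 look.py a17
```

```text
30.95 [ 0.5807 -0.2626  0.0482] tooly -0.5 [ 1.1  0.  -0.2] 0.596
tin px [336. 194.] c [ 584.3 -113.9] wh [86.4 51.5] ang 84.4 st [  2.7 -42.8]
tin px [376. 200.] c [ 570.  -187.5] wh [33.5 61.9] ang 51.7 st [ -10.7 -116.7]
```

View pics/a17s.png

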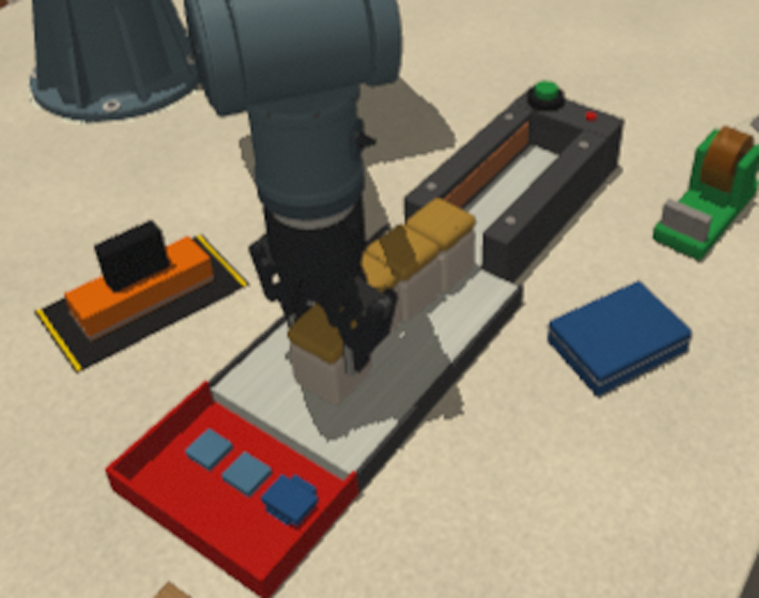

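Emit:
send_rows:
  moves: [0, 0, -1, 0, 0, 0, 1, 0, 0, 0, 0, 0, 0, 0, 0, 0, 0, 0, 0, 0, -1, 0, 0, 0, 0, 0, 0, -1, 0, 0, 0, 0, 0, 0, -1]

```text
time_s: 31.45
tcp_pos: [0.5805, -0.2624, 0.0468]
ee_rot: [-2.23, -2.213, -0.0]
force: [0.0, -0.5, 1.1]
grip_width: 0.999
```

Emit:
send_rows:
  moves: [0, 0, 30, 0, 0, 0, -1, 0, 0, 45, 0, 0, 0, -1, 0, -30, 10, 0, 0, 0, -1, 0, -40, 0, 0, 0, 0, 1, 0, -40, 0, 0, 0, 0, 1]

```text
time_s: 31.95
tcp_pos: [0.5811, -0.3735, 0.1331]
ee_rot: [2.227, 2.213, 0.0]
force: [0.1, -0.6, -0.5]
grip_width: 0.689
```

Emit:
send_rows:
  moves: [0, -40, 0, 0, 0, 0, 1, 0, -40, 0, 0, 0, 0, 1, 0, 0, 0, 0, 0, 0, 1, 0, 0, 0, 0, 0, 0, 1]

```text
time_s: 32.35
tcp_pos: [0.5799, -0.4531, 0.131]
ee_rot: [-2.231, -2.21, -0.001]
force: [-0.1, -0.7, 0.4]
grip_width: 0.004
```

```bash
python3 look.py a18;  python3 - <<'E'
import look; from h import *
look.tins(grab("top"),.09)
E
```

```text
32.45 [ 0.5805 -0.4512  0.1313] tooly -0.4 [ 0.3 -0.2 -0.2] -0.006
tin px [331. 195.] c [586.2 -96.3] wh [49.6 52.5] ang 87.2 st [  4.3 -25.2]
tin px [370. 199.] c [ 573.9 -176.2] wh [105.1  53. ] ang 80.3 st [  -6.9 -105.3]
tin px [404. 307.] c [ 357.9 -236.8] wh [69.7 42.1] ang 74.7 st [-222.1 -168.8]
tin px [331. 195.] c [581.7 -94.6] wh [48.5 51.3] ang 87.2 st [ -0.2 -23.6]
tin px [370. 199.] c [ 569.9 -172.8] wh [102.2  51.6] ang 80.6 st [ -11. -102.]
tin px [404. 308.] c [ 357.1 -236.9] wh [80.2 40.7] ang 74.7 st [-222.9 -168.9]
```

View pics/a18s.png

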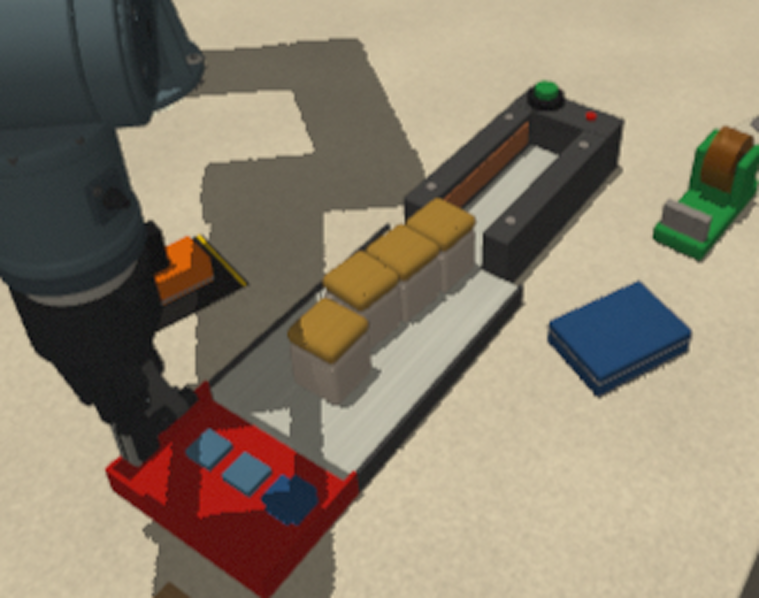

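View pics/a18t.png

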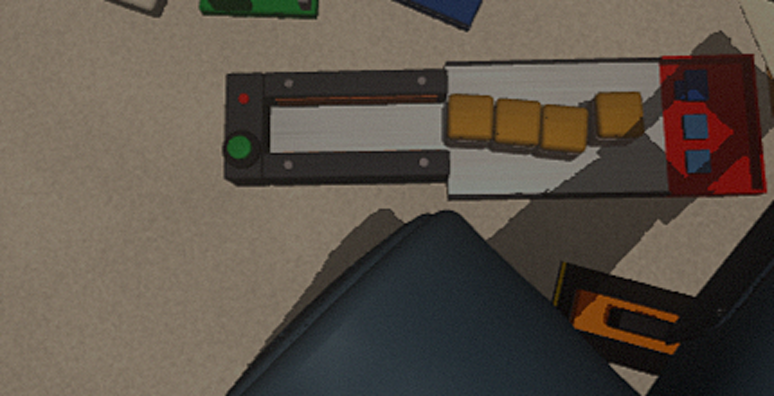

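```bash
cat >> look.py <<'E'
def row(f,z=.09):
    m=masks(f)["gold"].astype(np.uint8)
    m[:, :310]=0; m[:,450:]=0; m[:150]=0; m[260:]=0
    e=cv2.erode(m,np.ones((3,3),np.uint8),iterations=2)
    for b in sorted(blobs(e,60),key=lambda b:b[0][0]):
        d=cv2.dilate(b[2].astype(np.uint8),np.ones((3,3),np.uint8),iterations=2)&m
        r=rectz(f,d,z); print("row",b[0].round(1),np.round(r[:4],1),"ang %.1f"%(r[4]%90),"st",(w2s(np.array([r[0],r[1],0])/1000)*1000).round(1)[:2])
E
python3 - <<'E'
import look; from h import *
f=grab("top"); look.row(f); save(f,"a19t.png",(310,160,450,260),5.5)
E
```

```text
row [331.1 194.4] [581.7 -94.7  48.5  47.8] ang 87.8 st [ -0.2 -23.7]
row [357.2 197.2] [ 574.9 -146.5   48.1   49.5] ang 86.6 st [ -6.4 -75.6]
row [383.1 200.8] [ 565.7 -198.5   49.8   50.2] ang 83.4 st [ -14.8 -127.7]
row [412.9 191.8] [ 579.4 -260.9   48.7   49.4] ang 88.1 st [  -0.3 -189.9]
```

View pics/a19t.png

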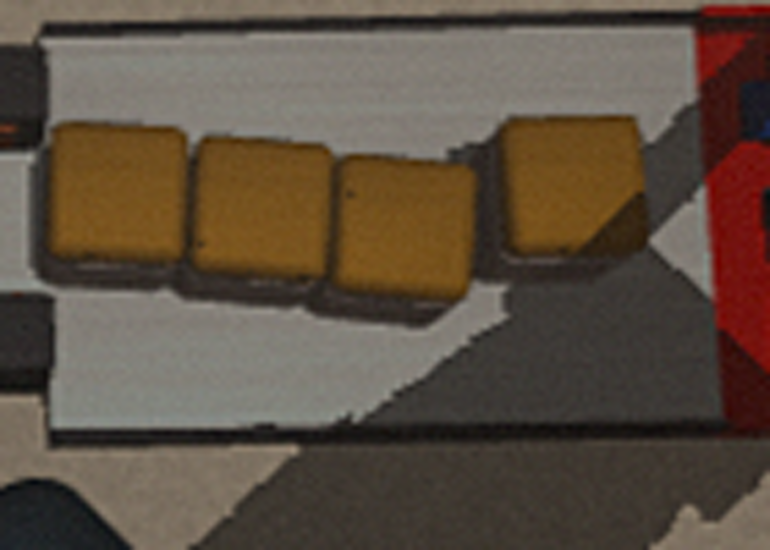

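Emit:
send_rows:
  moves: [-2.5, 42, 5, 0, 0, -1, -1, -2.5, 42, 5, 0, 0, -1, -1, -2.5, 42, 0, 0, 0, -1, -1, -2.5, 42, 0, 0, 0, -1, -1, -2.5, 42, 0, 0, 0, -1, -1]
  squeeze: 40

```text
time_s: 33.05
tcp_pos: [0.5678, -0.2395, 0.1423]
ee_rot: [2.324, 2.114, 0.0]
force: [-0.1, -0.6, -0.1]
grip_width: 0.846
```

Emit:
send_rows:
  moves: [-2.5, 42, 0, 0, 0, -1, -1, 0, 0, 0, 0, 0, 0, -1, 0, 0, 0, 0, 0, 0, -1]

```text
time_s: 33.35
tcp_pos: [0.5658, -0.1987, 0.1425]
ee_rot: [2.339, 2.096, 0.0]
force: [0.1, -1.8, -1.1]
grip_width: 0.998
```

```bash
python3 look.py a20
```

```text
33.45 [ 0.5659 -0.2008  0.1424] tooly -6.4 [-1.3  0.6  0.6] 0.999
```

View pics/a20s.png

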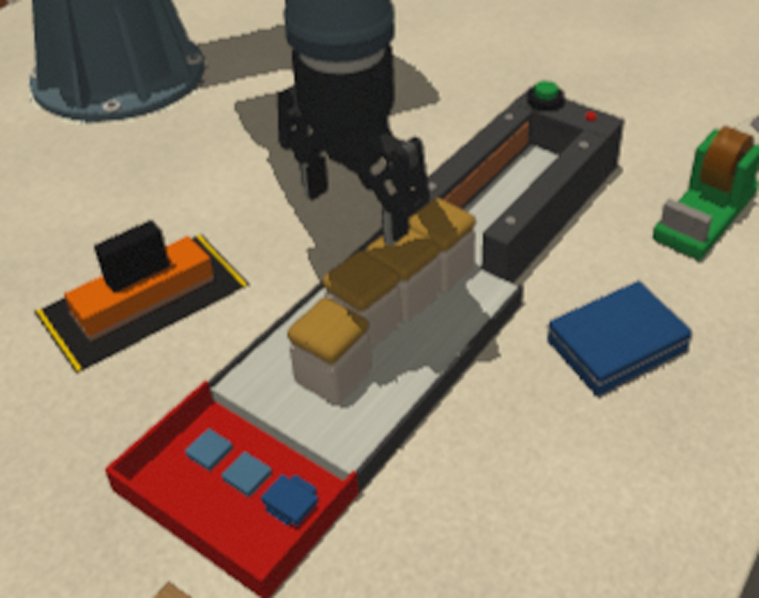

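Emit:
send_rows:
  moves: [0, 1.5, -40, 0, 0, 0, -1, 0, 0, -35, 0, 0, 0, -1, 0, 0, -20, 0, 0, 0, -1, 0, 0, 0, 0, 0, 0, -1, 0, 0, 0, 0, 0, 0, 1]

```text
time_s: 33.95
tcp_pos: [0.5657, -0.2001, 0.0471]
ee_rot: [-2.344, -2.091, 0.0]
force: [-0.2, -0.1, 0.2]
grip_width: 0.856
```

Emit:
send_rows:
  moves: [0, 0, 0, 0, 0, 0, 1, 0, 0, 0, 0, 0, 0, 1, 0, 0, 0, 0, 0, 0, 1, 0, -2.5, 1, 0, 0, 0, 1, 0, -2.5, 0, 0, 0, 0, 1]

```text
time_s: 34.45
tcp_pos: [0.5663, -0.2033, 0.049]
ee_rot: [2.343, 2.093, 0.003]
force: [2.3, 8.9, 15.5]
grip_width: 0.608
```

Emit:
send_rows:
  moves: [5, 0, 0, 0, 0, 2, 1, 5, 0, 0, 0, 0, 2, 1, 4.5, 0, 0, 0, 0, 1.8, 1, 0, 0, -1, 0, 0, 0, 1, 0, 0, 0, 0, 0, 0, 1]

```text
time_s: 34.95
tcp_pos: [0.5798, -0.2046, 0.0489]
ee_rot: [2.233, 2.21, -0.002]
force: [-8.0, 0.4, 15.1]
grip_width: 0.605
```

```bash
python3 look.py a21
```

```text
35.05 [ 0.5798 -0.2047  0.0489] tooly -0.6 [-7.5  0.9 16.1] 0.606
tin px [325. 192.] c [586.6 -88.8] wh [36.6 51.6] ang 83.2 st [  4.6 -17.7]
```

View pics/a21s.png

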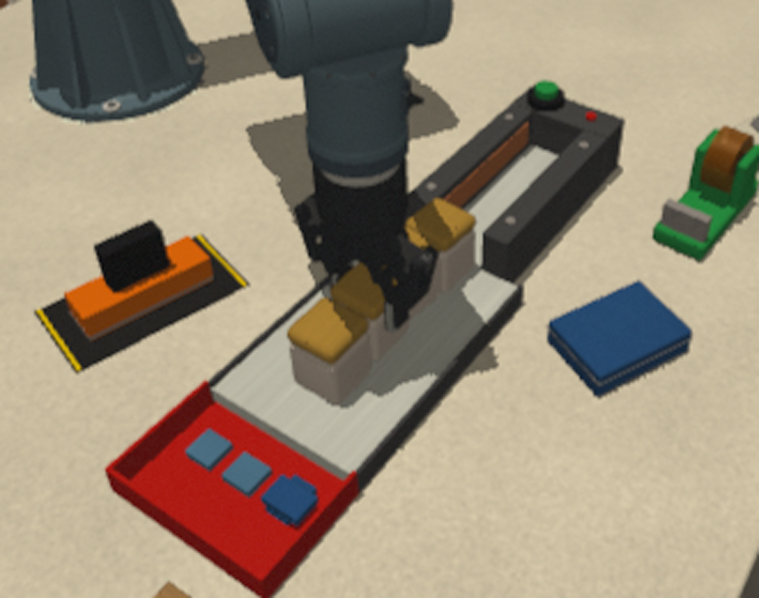

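Emit:
send_rows:
  moves: [0, 0, 0, 0, 0, 0, -1, 0, 0, 0, 0, 0, 0, -1, 0, 0, 0, 0, 0, 0, -1, 0, 0, 5, 0, 0, 0, -1, 0, 0, 0, 0, 0, 0, -1]

```text
time_s: 35.55
tcp_pos: [0.5804, -0.2041, 0.0524]
ee_rot: [2.233, 2.208, 0.0]
force: [-0.3, -0.1, -0.7]
grip_width: 1.001
```

Emit:
send_rows:
  moves: [0.2, 20, 0, 0, 0, 0, -1, 0.2, 20, 0, 0, 0, 0, -1, 0.2, 17, 0, 0, 0, 0, -1, 0, 0, -5, 0, 0, 0, -1, 0, 0, 0, 0, 0, 0, -1]

```text
time_s: 36.05
tcp_pos: [0.5802, -0.1457, 0.0461]
ee_rot: [-2.231, -2.21, 0.001]
force: [-0.4, -0.4, 0.0]
grip_width: 0.999
```

```bash
python3 look.py a22
```

```text
36.15 [ 0.5806 -0.1469  0.0467] tooly -0.6 [-0.5 -0.4  0.2] 0.999
tin px [389. 198.] c [ 574. -216.] wh [31.6 47.5] ang 43.1 st [  -6.3 -145.1]
```

View pics/a22s.png

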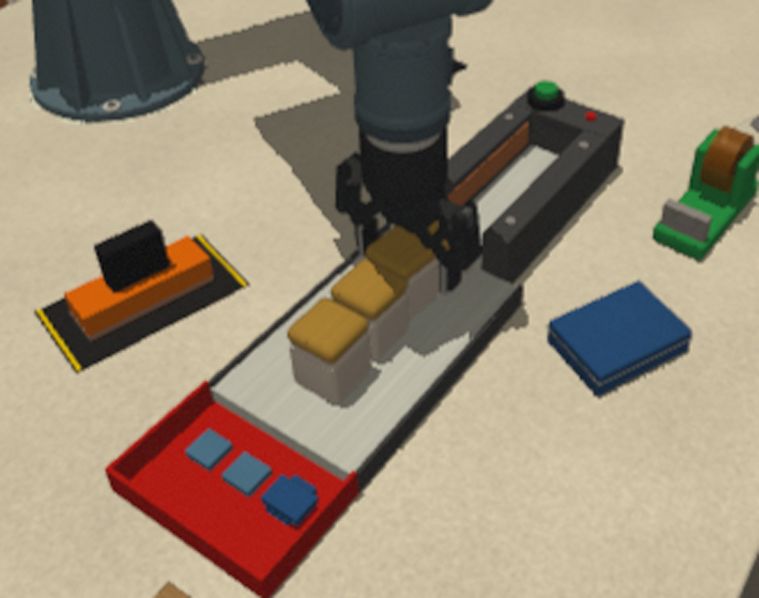

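Jaws straddle tin 2; closing centres and squares it, then I release and do the front tin's check.

Emit:
send_rows:
  moves: [0, 0, 2, 0, 0, 0, 1, 0, 0, 0, 0, 0, 0, 1, 0, 0, 0, 0, 0, 0, 1, 0, 0, 0, 0, 0, 0, 1, 0, 0, 0, 0, 0, 0, 1]
  squeeze: 25

```text
time_s: 36.65
tcp_pos: [0.5808, -0.1477, 0.0494]
ee_rot: [2.234, 2.208, -0.001]
force: [-1.1, -2.5, 4.3]
grip_width: 0.615
```

Emit:
send_rows:
  moves: [0, 0, 0, 0, 0, 0, -1, 0, 0, 0, 0, 0, 0, -1, 0, 0, 0, 0, 0, 0, -1, 0, 0, 30, 0, 0, 0, -1, 0, 0, 45, 0, 0, 0, -1]

```text
time_s: 37.15
tcp_pos: [0.5781, -0.1456, 0.1211]
ee_rot: [-2.229, -2.204, 0.004]
force: [1.0, -0.8, 0.0]
grip_width: 0.998
```

Emit:
send_rows:
  moves: [-1, -45, 10, 0, 0, 0, 1, -1, -45, 0, 0, 0, 0, 1, -1, -45, 0, 0, 0, 0, 1, -1, -45, 0, 0, 0, 0, 1, -1, -45, 0, 0, 0, 0, 1]

```text
time_s: 37.65
tcp_pos: [0.5755, -0.3734, 0.1337]
ee_rot: [-2.234, -2.209, -0.0]
force: [1.3, 0.2, -0.2]
grip_width: 0.145
```

Emit:
send_rows:
  moves: [0, -40, 0, 0, 0, 0, 1, 0, -40, 0, 0, 0, 0, 1, 0, 0, 0, 0, 0, 0, 1]

```text
time_s: 37.95
tcp_pos: [0.5742, -0.4574, 0.1333]
ee_rot: [2.238, 2.202, -0.002]
force: [-0.4, -0.7, 0.2]
grip_width: 0.002
```

```bash
python3 look.py a23; python3 - <<'E'
import look; from h import *
f=grab("top"); look.row(f); save(f,"a23z.png",(310,160,450,260),5.5)
E
```

```text
38.05 [ 0.5751 -0.4524  0.1329] tooly -0.7 [-0.8  0.7  0.4] -0.003
tin px [331. 195.] c [586.2 -96.3] wh [49.6 52.6] ang 87.2 st [  4.3 -25.2]
tin px [357. 195.] c [ 583.3 -149.9] wh [49.5 51.2] ang 87.2 st [  2.2 -78.8]
tin px [385. 195.] c [ 581.6 -207. ] wh [52.2 50.6] ang 88.2 st [   1.2 -136. ]
tin px [407. 311.] c [ 352.5 -251. ] wh [97.3 40.7] ang 74.0 st [-227.3 -183. ]
row [331.1 194.4] [580.8 -94.7  48.5  49.6] ang 87.8 st [ -1.1 -23.7]
row [356.9 194.8] [ 579.  -146.9   48.3   49.9] ang 87.2 st [ -2.2 -75.9]
row [385.  194.5] [ 578.2 -202.9   49.1   47.4] ang 88.1 st [  -2.3 -131.9]
row [413.4 192.3] [ 579.4 -260.8   48.6   49.4] ang 88.1 st [  -0.3 -189.8]
```

View pics/a23z.png

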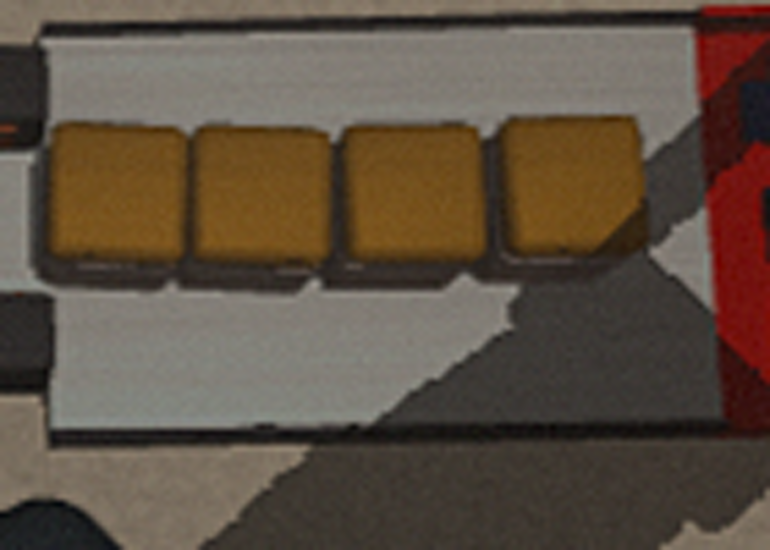

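View pics/a23s.png

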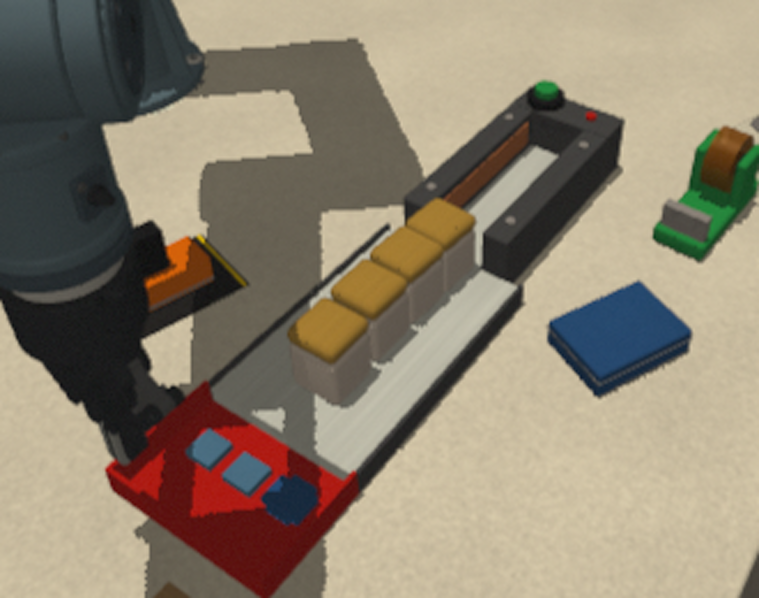

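Emit:
send_rows:
  moves: [1, 46, 0, 0, 0, 0, 1, 1, 46, 0, 0, 0, 0, 1, 2, 44, 0, 0, 0, 0, 1, 0, 0, -20, 0, 0, 0, 1, 0, 0, 0, 0, 0, 0, 1]

```text
time_s: 38.6
tcp_pos: [0.5788, -0.3115, 0.1118]
ee_rot: [-2.226, -2.21, 0.001]
force: [-0.8, 0.5, -0.1]
grip_width: -0.001
```

```bash
python3 look.py a24
```

```text
38.7 [ 0.5796 -0.3148  0.1139] tooly -0.6 [0.3 0.  0.5] 0.003
tin px [344. 195.] c [ 584.6 -122.8] wh [103.2  52.2] ang 86.6 st [  3.1 -51.8]
```

View pics/a24s.png

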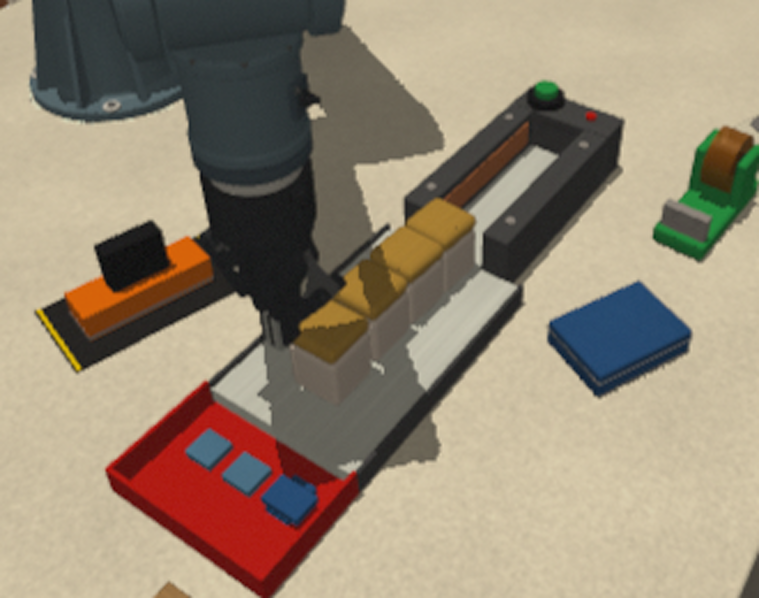

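Emit:
send_rows:
  moves: [0, 0, -25, 0, 0, 0, 1, 0, 0, -25, 0, 0, 0, 1, 0, 0, -21, 0, 0, 0, 1, 0, 0, 0, 0, 0, 0, 1, 0, 0, 0, 0, 0, 0, 1]

```text
time_s: 39.2
tcp_pos: [0.5798, -0.3167, 0.0436]
ee_rot: [2.235, 2.208, 0.0]
force: [0.4, -0.6, -0.0]
grip_width: -0.001
```

Emit:
send_rows:
  moves: [0.1, 6, 0, 0, 0, 0, 1, 0.1, 6, 0, 0, 0, 0, 1, 0.1, 6, 0, 0, 0, 0, 1, 0.1, 6, 0, 0, 0, 0, 1, 0.1, 6, 0, 0, 0, 0, 1]

```text
time_s: 39.7
tcp_pos: [0.5808, -0.2865, 0.0439]
ee_rot: [2.232, 2.207, -0.001]
force: [0.0, -5.1, 1.6]
grip_width: -0.004
```

```bash
python3 look.py a25
```

```text
39.8 [ 0.5806 -0.2856  0.0435] tooly -0.6 [ 0.1 -2.5  1.1] 0.001
tin px [340. 194.] c [ 584.6 -125.4] wh [121.   52.1] ang 89.2 st [  3.1 -54.4]
tin px [388. 197.] c [ 572.2 -213.1] wh [37.1 61.5] ang 49.2 st [  -8.1 -142.2]
```

View pics/a25s.png

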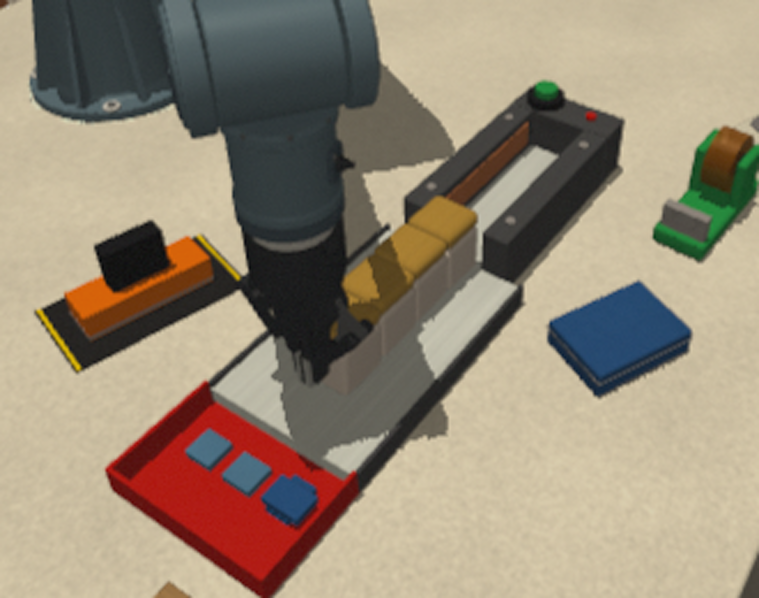

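Emit:
send_rows:
  moves: [0.1, 8, 0, 0, 0, 0, 1, 0.1, 8, 0, 0, 0, 0, 1, 0.1, 8, 0, 0, 0, 0, 1, 0.1, 8, 0, 0, 0, 0, 1, 0.1, 8, 0, 0, 0, 0, 1]

```text
time_s: 40.3
tcp_pos: [0.5807, -0.2458, 0.043]
ee_rot: [2.234, 2.208, -0.0]
force: [0.5, -5.1, 0.6]
grip_width: -0.004
```

```bash
python3 look.py a26
```

```text
40.4 [ 0.5805 -0.2444  0.0427] tooly -0.6 [ 0.6 -1.  -0.9] 0.002
tin px [325. 196.] c [582.9 -96.4] wh [ 52.1 146.1] ang 0.4 st [  1.  -25.4]
tin px [367. 198.] c [ 573.5 -169.7] wh [26.6 55.2] ang 52.8 st [ -7.3 -98.8]
```

View pics/a26s.png

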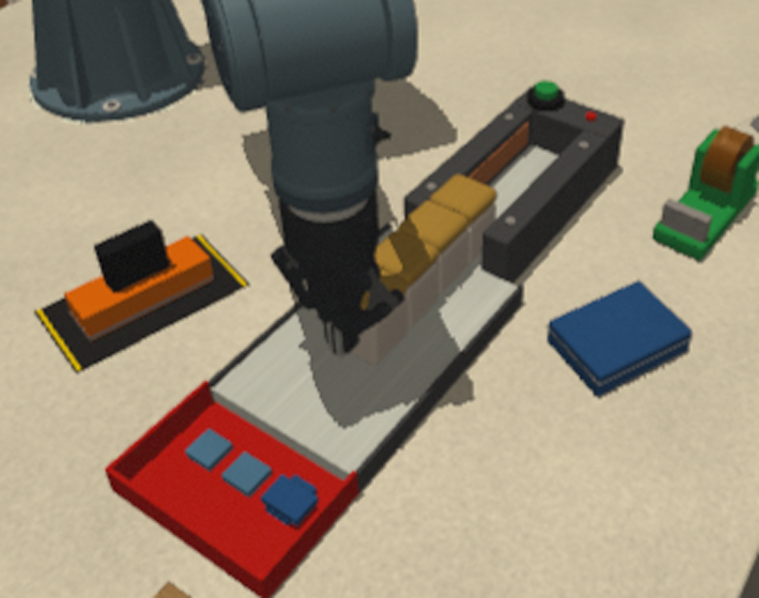

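View pics/a26t.png

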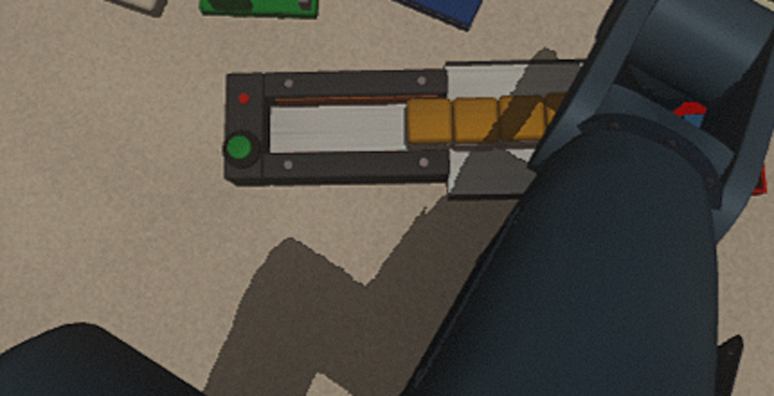

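Emit:
send_rows:
  moves: [0.1, 10, 0, 0, 0, 0, 1, 0.1, 10, 0, 0, 0, 0, 1, 0.2, 10, 0, 0, 0, 0, 1, 0.1, 10, 0, 0, 0, 0, 1, 0.1, 10, 0, 0, 0, 0, 1]

```text
time_s: 40.9
tcp_pos: [0.5811, -0.195, 0.0427]
ee_rot: [-2.234, -2.209, 0.0]
force: [0.3, -4.0, -1.6]
grip_width: 0.0
```

Emit:
send_rows:
  moves: [0.1, 10, 0, 0, 0, 0, 1, 0.1, 10, 0, 0, 0, 0, 1, 0.2, 10, 0, 0, 0, 0, 1, 0.1, 10, 0, 0, 0, 0, 1, 0.1, 10, 0, 0, 0, 0, 1]

```text
time_s: 41.4
tcp_pos: [0.5818, -0.1451, 0.0429]
ee_rot: [-2.234, -2.209, 0.0]
force: [-0.4, -3.8, -1.4]
grip_width: -0.004
```

Emit:
send_rows:
  moves: [0.1, 10, 0, 0, 0, 0, 1, 0.1, 10, 0, 0, 0, 0, 1, 0.2, 10, 0, 0, 0, 0, 1, 0.1, 10, 0, 0, 0, 0, 1, 0.1, 5, 0, 0, 0, 0, 1]

```text
time_s: 41.9
tcp_pos: [0.5824, -0.0997, 0.0429]
ee_rot: [-2.233, -2.209, 0.0]
force: [-0.4, -4.8, -1.2]
grip_width: -0.003
```

```bash
python3 look.py a27
```

```text
42.0 [ 0.5824 -0.0997  0.0429] tooly -0.6 [ 0.2 -1.2 -0.3] 0.004
tin px [251. 198.] c [584.   65.4] wh [117.2  52.7] ang 89.4 st [  0.  136.4]
tin px [399. 304.] c [ 360.4 -225.6] wh [46.1 42.6] ang 76.0 st [-219.7 -157.5]
```

View pics/a27s.png

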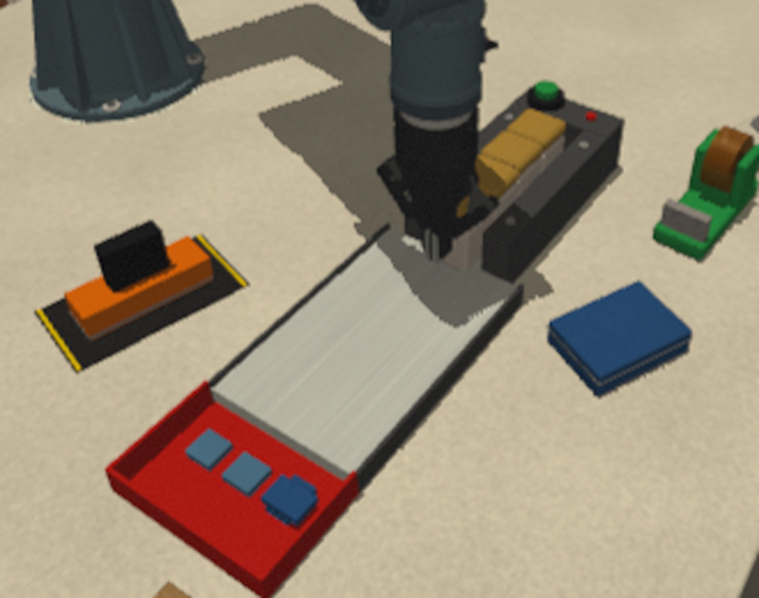

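View pics/a27t.png

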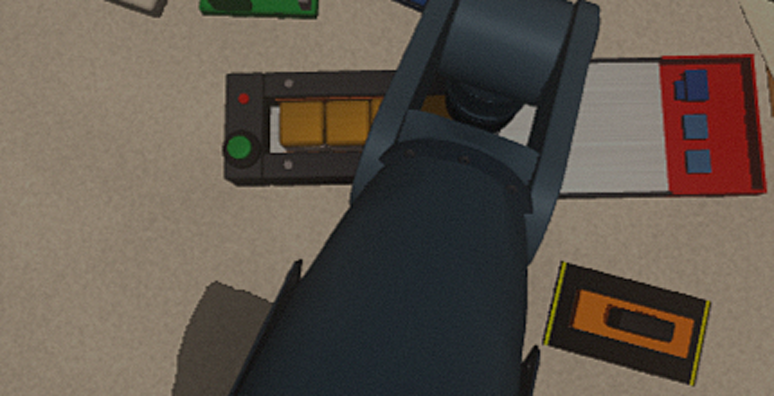

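Emit:
send_rows:
  moves: [0.1, 5, 0, 0, 0, 0, 1, 0.1, 5, 0, 0, 0, 0, 1, 0, 4, 0, 0, 0, 0, 1, 0, 2, 0, 0, 0, 0, 1, 0, 0, 0, 0, 0, 0, 1]

```text
time_s: 42.5
tcp_pos: [0.5827, -0.0845, 0.0429]
ee_rot: [-2.234, -2.209, -0.0]
force: [0.2, -1.6, 0.5]
grip_width: 0.001
```

Emit:
send_rows:
  moves: [0, 2, 0, 0, 0, 0, 1, 0, 2, 0, 0, 0, 0, 1]

```text
time_s: 42.7
tcp_pos: [0.5828, -0.0812, 0.043]
ee_rot: [2.234, 2.208, -0.0]
force: [-0.0, -5.6, 0.7]
grip_width: 0.003
```

```bash
python3 look.py a28
```

```text
42.8 [ 0.5827 -0.0808  0.0429] tooly -0.7 [ 0.7 -4.1  0.2] -0.0
tin px [239. 198.] c [584.8  91. ] wh [104.8  51.1] ang 88.2 st [  0.4 162. ]
tin px [399. 306.] c [ 358.  -231.7] wh [59.8 39.2] ang 72.8 st [-222.1 -163.6]
```

View pics/a28s.png

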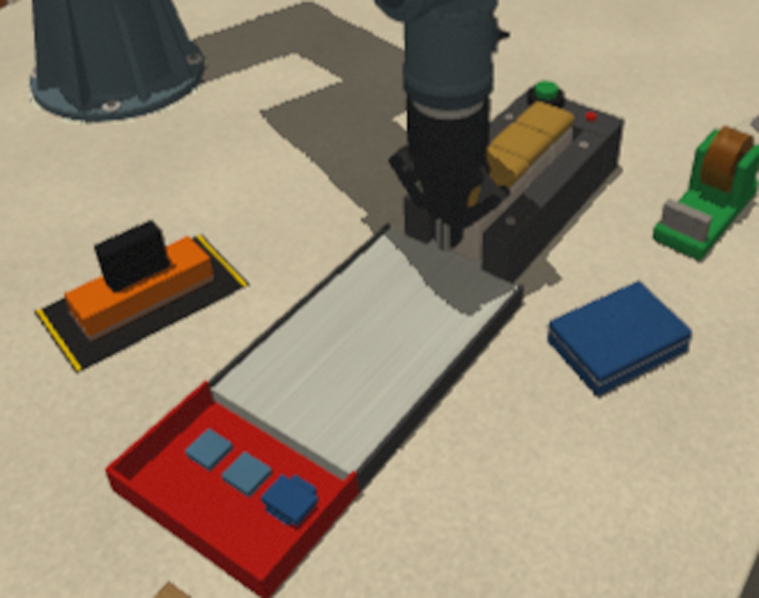

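View pics/a28t.png

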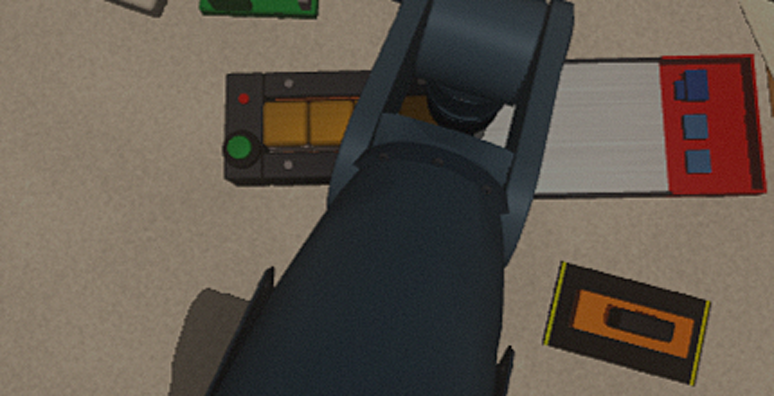

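Emit:
send_rows:
  moves: [0, 2, 0, 0, 0, 0, 1, 0, 2, 0, 0, 0, 0, 1]

```text
time_s: 43.0
tcp_pos: [0.5827, -0.0775, 0.0429]
ee_rot: [2.233, 2.208, -0.001]
force: [-1.5, -15.8, -1.5]
grip_width: 0.001
```

Emit:
send_rows:
  moves: [0, 2, 0, 0, 0, 0, 1]

```text
time_s: 43.1
tcp_pos: [0.5828, -0.0776, 0.0431]
ee_rot: [2.231, 2.207, -0.005]
force: [-0.8, -22.0, -0.6]
grip_width: -0.001
```

```bash
python3 - <<'E'
from h import *
f=grab("top"); m=masks(f)["gold"].copy(); m[:,300:]=0; m[:150]=0;m[230:]=0
b=max(blobs(m,100),key=lambda b:b[1][4]); print(b[1]); 
x0=b[1][0]
for z in(.086,.09): print((w2s(onz(f,(x0-.5,b[0][1]),z))*1000).round(1))
print(observe()["tcp_pos"],observe()["force"])
E
```

```text
[ 215  186   49   25 1079]
[ -1.6 213.8  86. ]
[ -2.5 213.   90. ]
[ 0.58285636 -0.07768375  0.04314423] [ -1.09710704 -15.39164779  -1.17911259]
```

Emit:
send_rows:
  moves: [0, -10, 0, 0, 0, 0, 1, 0, -25, 0, 0, 0, 0, 1, 0, 0, 35, 0, 0, 0, 1, 0, 0, 45, 0, 0, 0, 1, 0, -30, 20, 0, 0, 0, 1]

```text
time_s: 43.65
tcp_pos: [0.5841, -0.1373, 0.1464]
ee_rot: [2.229, 2.212, 0.005]
force: [-0.4, -0.2, -0.1]
grip_width: -0.0
```

Emit:
send_rows:
  moves: [-25, -40, 0, 0, 0, 0, 1, -40, -20, 0, 0, 0, 0, 1, -45, 0, 0, 0, 0, 0, 1, 0, 0, 0, 0, 0, 0, 1]

```text
time_s: 44.05
tcp_pos: [0.4668, -0.1976, 0.1405]
ee_rot: [-2.231, -2.2, 0.001]
force: [-0.0, 0.7, -0.5]
grip_width: 0.002
```

```bash
python3 look.py a29; python3 - <<'E'
from h import *
f=grab("top");g=grab("scene");o=observe()
save(f,"a29z.png",(180,150,340,250),4.8);save(g,"a29y.png",(230,150,350,250),6)
gm=lambda fr:[b[0] for b in blobs(masks(fr)["green"],40)]
for a in gm(f):
  for c in gm(g):
    p,e=tri(f,a,g,c)
    if e<.004: print(a,c,(p*1000).round(1),e*1000,(w2s(p)*1000).round(1))
E
```

```text
44.15 [ 0.4719 -0.1993  0.1427] tooly -0.7 [-0.3 -0.1 -0.4] 0.001
tin px [304. 195.] c [586.9 -40.6] wh [49.9 50.9] ang 88.2 st [ 4.3 30.4]
tin px [252. 198.] c [584.5  66.5] wh [156.8  52.3] ang 89.9 st [  0.5 137.5]
[202.57971014 211.50724638] [307.07462687 169.14925373] [555.2 166.9  86.9] 0.029888753796215917 [-30.1 237.5  86.9]
```

View pics/a29z.png

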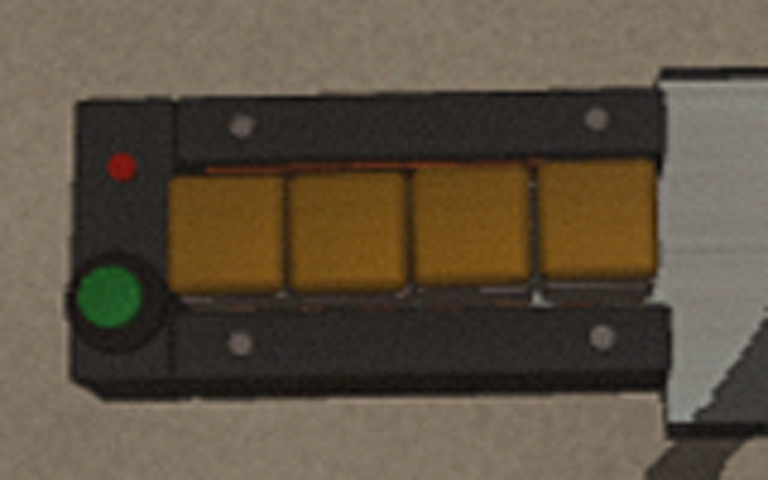

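View pics/a29y.png

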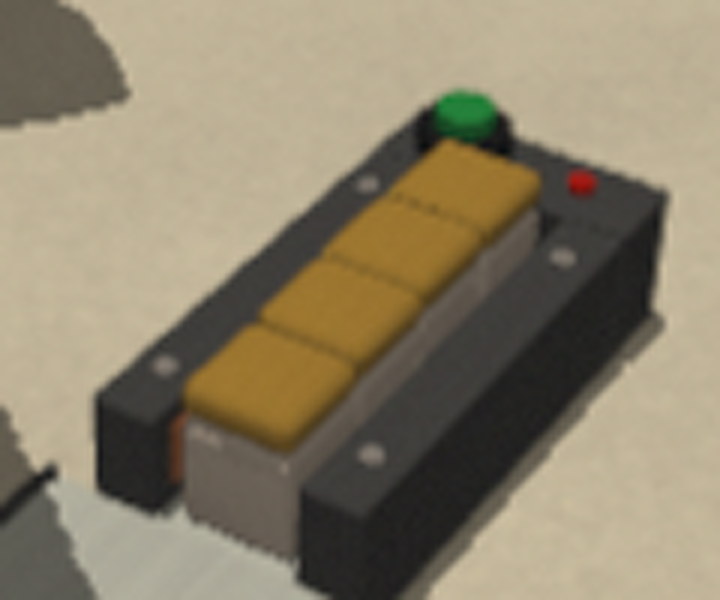

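Emit:
send_rows:
  moves: [0, 45, 0, 0, 0, 0, 1, 0, 45, 0, 0, 0, 0, 1, 0, 45, 0, 0, 0, 0, 1, 0, 45, 0, 0, 0, 0, 1, 0, 45, 0, 0, 0, 0, 1]

```text
time_s: 44.75
tcp_pos: [0.4737, 0.0275, 0.1434]
ee_rot: [2.232, 2.209, 0.002]
force: [1.1, 0.1, 0.2]
grip_width: -0.004
```

Emit:
send_rows:
  moves: [0, 45, 0, 0, 0, 0, 1, 28, 38, 0, 0, 0, 0, 1, 28, 38, 0, 0, 0, 0, 1, 28, 23, 0, 0, 0, 0, 1, 0, 0, 0, 0, 0, 0, 1]

```text
time_s: 45.25
tcp_pos: [0.56, 0.1733, 0.143]
ee_rot: [2.228, 2.213, 0.005]
force: [-0.3, -0.4, -0.2]
grip_width: -0.003
```

Emit:
send_rows:
  moves: [0, 0, 0, 0, 0, 0, 1]

```text
time_s: 45.35
tcp_pos: [0.5571, 0.1706, 0.1423]
ee_rot: [-2.231, -2.211, 0.001]
force: [-1.5, -0.6, 0.3]
grip_width: -0.002
```

```bash
python3 look.py a30; python3 look.py a30
```

```text
45.45 [0.5562 0.1692 0.1425] tooly -0.6 [0.1 0.1 0.2] 0.003
tin px [304. 195.] c [586.9 -40.6] wh [49.9 50.9] ang 88.2 st [ 4.3 30.4]
tin px [256. 198.] c [584.4  58.1] wh [140.2  52.8] ang 89.5 st [  0.5 129.1]
45.55 [0.5562 0.1686 0.1428] tooly -0.7 [-0.5  0.  -0.3] 0.001
tin px [304. 195.] c [586.9 -40.6] wh [49.9 50.9] ang 88.2 st [ 4.3 30.4]
tin px [257. 198.] c [584.6  58.2] wh [ 53.7 140. ] ang 0.3 st [  0.7 129.2]
```

Position (556, 169) is good; descend to just above the button, then press in small steps.

Emit:
send_rows:
  moves: [-1, 0.5, -25, 0, 0, 0, 1, 0, 0, -17, 0, 0, 0, 1, 0, 0, -8, 0, 0, 0, 1, 0, 0, 0, 0, 0, 0, 1]

```text
time_s: 45.95
tcp_pos: [0.5548, 0.1689, 0.0922]
ee_rot: [-2.234, -2.207, 0.003]
force: [-0.3, -0.0, 0.3]
grip_width: 0.0
```

Emit:
send_rows:
  moves: [0, 0, -2, 0, 0, 0, 1, 0, 0, -2, 0, 0, 0, 1, 0, 0, 0, 0, 0, 0, 1]

```text
time_s: 46.25
tcp_pos: [0.5564, 0.1694, 0.0898]
ee_rot: [2.233, 2.208, 0.002]
force: [-0.1, -2.0, 2.0]
grip_width: -0.004
```

Emit:
send_rows:
  moves: [0, 0, -2, 0, 0, 0, 1, 0, 0, 0, 0, 0, 0, 1]

```text
time_s: 46.45
tcp_pos: [0.5564, 0.1694, 0.0875]
ee_rot: [2.233, 2.208, 0.002]
force: [0.4, -1.2, 4.4]
grip_width: 0.001
```

```bash
python3 look.py a31; python3 - <<'E'
from h import *
g=grab("scene");save(g,"a31y.png",(230,130,350,230),6);print(observe()["tcp_pos"],observe()["force"])
E
```

```text
46.55 [0.5564 0.1694 0.0875] tooly -0.7 [ 1.7 -1.2  3.8] -0.003
tin px [304. 195.] c [586.9 -40.6] wh [49.9 50.9] ang 88.1 st [ 4.3 30.5]
tin px [257. 197.] c [584.6  56.8] wh [ 53.6 138.1] ang 0.3 st [  0.7 127.8]
tin px [400. 306.] c [ 359.2 -229.5] wh [54.  40.7] ang 74.5 st [-220.9 -161.4]
[0.55640027 0.16944285 0.08742412] [ 1.64236785 -1.7754529   3.93836839]
```

View pics/a31y.png

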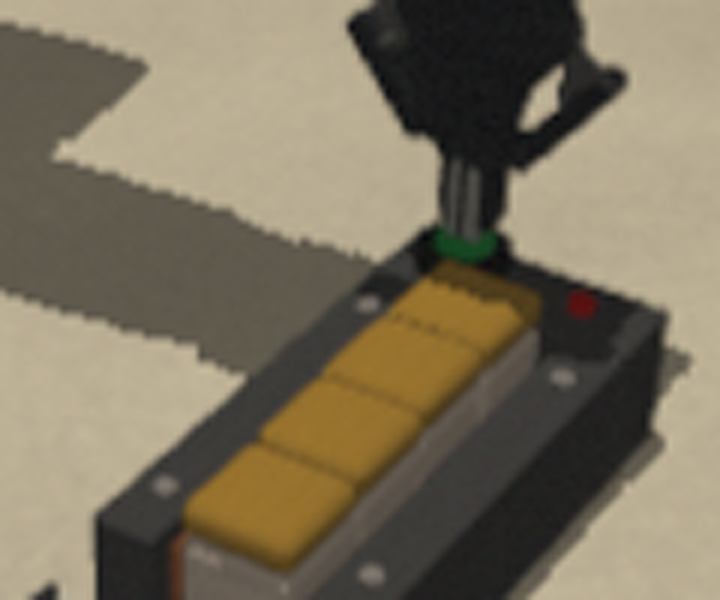

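Emit:
send_rows:
  moves: [0, 0, -2, 0, 0, 0, 1, 0, 0, 0, 0, 0, 0, 1]

```text
time_s: 46.8
tcp_pos: [0.5564, 0.1694, 0.086]
ee_rot: [2.233, 2.208, 0.001]
force: [-1.5, -3.0, 9.0]
grip_width: -0.004
```

Emit:
send_rows:
  moves: [0, 0, -2, 0, 0, 0, 1, 0, 0, 0, 0, 0, 0, 1]

```text
time_s: 47.0
tcp_pos: [0.5566, 0.1695, 0.0857]
ee_rot: [2.233, 2.208, 0.001]
force: [-6.1, -3.3, 22.7]
grip_width: -0.005
```

Emit:
send_rows:
  moves: [0, 0, 0, 0, 0, 0, 1, 0, 0, 10, 0, 0, 0, 1, 0, 0, 30, 0, 0, 0, 1, 0, 0, 30, 0, 0, 0, 1, -40, 0, 0, 0, 0, 0, 1]

```text
time_s: 47.5
tcp_pos: [0.5213, 0.1698, 0.1576]
ee_rot: [2.231, 2.203, 0.014]
force: [1.3, 1.0, 0.7]
grip_width: 0.004
```

Emit:
send_rows:
  moves: [-40, 20, 10, 0, 0, 0, 1, -40, 30, 10, 0, 0, 0, 1, -40, 30, 0, 0, 0, 0, 1, 0, 0, 0, 0, 0, 0, 1, 0, 0, 0, 0, 0, 0, 1]

```text
time_s: 48.0
tcp_pos: [0.3951, 0.2498, 0.1722]
ee_rot: [-2.231, -2.211, 0.001]
force: [-0.1, -0.2, 0.0]
grip_width: 0.002
```

```bash
cat > fin.py <<'E'
from h import *
import sys
f=grab("top");g=grab("scene");o=observe();print(o["time_s"],o["tcp_pos"].round(3),o["force"].round(1))
n=sys.argv[1]; save(f,n+"t.png"); save(g,n+"s.png",(50,120,400,390),2.2)
m=masks(f)["gold"].astype(np.uint8); m[:,:205]=0; m[:,330:]=0; m[:160]=0; m[230:]=0
e=cv2.erode(m,np.ones((3,3),np.uint8),iterations=2)
for b in sorted(blobs(e,60),key=lambda b:b[0][0]):
    d=cv2.dilate(b[2].astype(np.uint8),np.ones((3,3),np.uint8),iterations=2)&m
    r=rectz(f,d,.09); print("tin",(w2s(np.array([r[0],r[1],0])/1000)*1000).round(1)[:2],np.round(r[2:4],1))
for b in blobs(masks(f)["blue"],60): print("blue",(w2s(onz(f,b[0],.013))*1000).round(1),b[1][4])
for b in blobs(masks(f)["orange"],200):
    r=rectz(f,b[2],.032); print("scraper",np.round(r,1)," mat dxy",(np.array(r[:2])-[348,-274.5]).round(1))
E
python3 fin.py z1
```

```text
48.1 [0.397 0.249 0.172] [0.1 0.3 0.4]
tin [ -4.3 188.5] [47.2 48.5]
tin [ -3.4 136.5] [49.1 48.3]
tin [-2.3 84.7] [46.9 47.9]
tin [-1.2 30.9] [48.7 47.7]
blue [1.937e+02 1.000e-01 1.300e+01] 1558
blue [  52.  -306.5   13. ] 180
blue [  -0.5 -300.9   13. ] 157
blue [ -43.5 -300.8   13. ] 150
scraper [ 347.8 -273.4  130.7   43.9   73.2]  mat dxy [-0.2  1.1]
```

View pics/z1t.png

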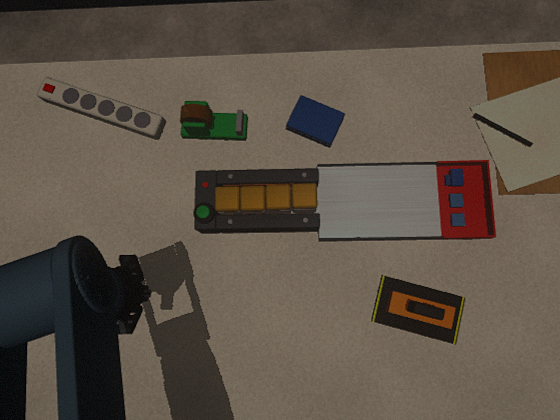

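View pics/z1s.png

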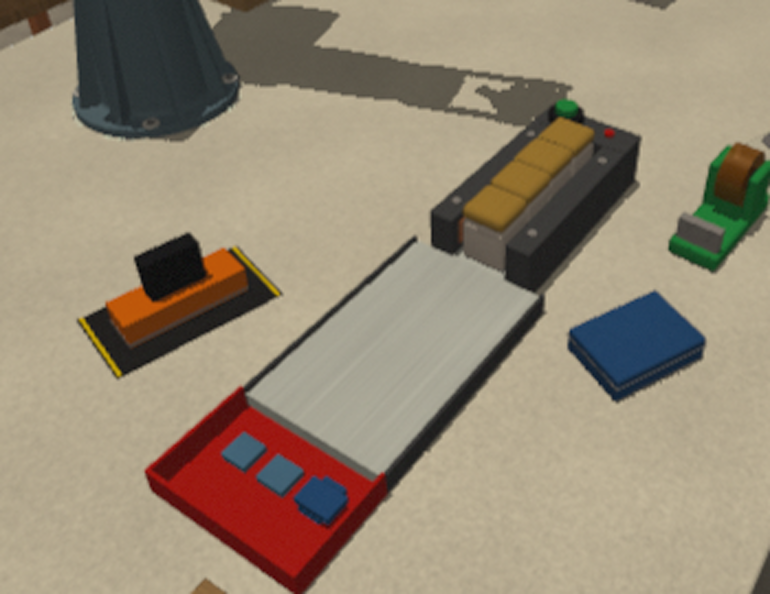

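The four tins stand in the bay at y ≈ 31, 85, 137 and 189 mm. The shards are in the tray, the scraper is centred on its mat, the button is up and the arm is clear.

```bash
python3 -c "
from cell import workorder
print(workorder.hand_in())"
```

```text
the job is handed in; nothing more can be done
None
```

The job is handed in at about 48 s of the 210 s allowed; no verdict was reported.

**What I did:**
- I scraped the four shards into the tray with the scraper and stood it back on its mat.
- I stood the four tins in a row on the plate. While the robot was away the third tin was knocked aside by about 13 mm, which bent the row, so I re-gripped tins 2 and 3 to straighten it.
- I pushed the whole row in with closed fingers until it met the stop, at about 20 N.
- I pressed the start button until it bottomed out, at about 22 N, and backed off.

**Last checks:**

| Check | Reading |
|---|---|
| Tin centres past the mouth | about 31, 85, 137 and 189 mm, touching or within about 2 mm |
| Tins off the bay's middle line | up to about 4 mm |
| Shards | all four in the tray, the two dark blue ones stacked on each other |
| Scraper | upright, about 1 mm from the mat's middle |
| Button | looks released |
| Dispenser and case | look unmoved |
| Arm | clear of everything |

No last check failed. The only disagreements were 1 to 3 mm between the camera measurements and the arm's reported position.

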